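Bring the follower collar round the bent guide rod to its stop

ROBOT

A 6-joint arm with a two-finger parallel gripper is mounted at the origin on a cart in front of the work surface, level with it; the furniture and walls round the work are solid. World frame = base frame: x ahead of the robot, y to its left, z up, the work surface at z = 0. Lengths are in mm, angles in rad, forces in N, time in s.
With the tool pointing down it reaches from about 275 to 750 mm from the base axis. Payload 10.2 kg.
Tool frame: the origin (TCP) lies midway between the tips of the shut fingers; the grasp point (between the pads) lies 19 mm behind it; z points along the fingers, y is the direction in which the jaws open and shut (so a half turn about z gives the same grasp; the last joint's range is limited). The gripper opens to 85 mm and grips with 20 to 120 N. Pads are 22 mm wide; open, the fingers measure 114 mm over their backs; the gripper's body (76 mm by 85 mm) begins 54 mm behind the grasp point. The pads swing forward as they close: fully open they stand 13 mm farther back than shut.
Start: joints at [-1.459, 0.313, 1.498, -0, 1.331, -0.223], TCP at [172.492, -495.861, 231.294] pointing down, gripper open.
Joint ranges: [-2.94, 2.94], [-0.97, 2.17], [0.19, 2.56], [-1.23, 4.37], [0.02, 3.11], [-2.88, 2.88]. Speed limits (rad/s): [2.39, 2.39, 3.01, 3.14, 3.14, 3.14].

INTERFACE

Orientations are given as a unit quaternion [w, x, y, z].
In Python, from rig import telemetry, viewer, order gives the robot as it stands.
- The arm moves only by the shell command python3 -m pendant 'ROWS' [FORCE]. ROWS is JSON, one flat list of numbers, 7 for each row, row after row: the turn, a rotation vector about the tool's x, y, z in degrees, then the shift along the tool's x, y, z in m, then the opening, from 0 (shut) to 1 (fully open). A call has 1 to 12 rows; each row is the pose to reach, as a shift and turn from the pose commanded when the call began, along the tool's axes at that moment; what a row does not reach only later rows make up. A row lasts 1/10 s, in which the tool goes at most 50 mm and 8.59 degrees, less where a joint would pass 70% of its speed; a pose out of reach is approached as far as the arm can. A call with a gripper value outside its range is refused whole. The fingers move at their own pace and stop on an object; FORCE is the grip in N (left out, the last holds). Time passes only in rows, so rows that repeat a pose let the fingers close. It gives the time, the measured TCP pose, the force and the opening at its end, in the units of the state.
- telemetry.read_state(): the state, without advancing time (a new reading comes with each control period).
- viewer.capture(name): name is "scene" or "top" or "wrist"; returns a dict with "img" (480x640x3 uint8, blue, green, red), "fx", "fy", "cx", "cy" (pixels), "extrinsics" (4x4, takes a point from camera to world coordinates); the wrist camera has in their place "tool_from_camera" (4x4, takes a point from camera to tool coordinates, whose origin is the TCP and whose axes are the flange's). Camera axes: x right, y down, z forward; pixel columns grow to the right and rows downward; lengths in mm; the calibration is good to about 2 mm. A picture is of the moment at which its call begins: read the wrist's pose just before it. There is no depth.
- order.hand_in(): hands the job in, once; it reports no verdict.
The state is a dict: "clock": time; "qpos": joint angles; "joint_vel": joint speeds; "tau": joint torques, N m; "eef_pos": TCP position; "tcp_rot": TCP orientation; "ft_force": force on the tool from outside, world axes, zero at the start; "torque": the same for the moment, N m; "finger_gap": finger opening in mm.
Only numpy, scipy, OpenCV 4.12 (cv2) and the standard library are available. Lean on these libraries where they do the work, as an engineer would, in place of code of your own. Each camera call takes 0.05 s, during which the arm holds its last target.

TASK

Set up the contour-copying jig: take the brass follower collar between its black cheeks and slide it along the bent guide rod, round both bends and past the sprung catch, until it sits home against the red end stop with the catch closed behind it, then let go. Ease it along gently, never forcing it against the rod, the catch or the stop, and leave the tape measure, the cork block and the wooden block where they are.

Things in the scene. Friction and masses are not known exactly. Their poses are not given: they have to be found in the camera images.
- jig: Fixed plywood board 330 x 160 x 12 mm with a bent steel guide rod, 12 mm thick, running level above it on a post at each end. Origin: centre of the board's underside; z up; x along its length, the way the collar must travel. Rigid, does not move. The posts' heads, 22 mm across, and the stop with its catch are the only things that rise above the rod (by under 35 mm).
- rod_start (a point): Rod axis at the start of the first leg (its post is 12 mm before), 115 mm above the bench; axes as the jig's. The axis runs 85 mm along x, bends right (to -y) 60 deg on 35 mm radius, runs 70 mm straight, bends left 60 deg on 35 mm radius, then 120 mm straight to the last post. Hand-bent: each bend is 60 deg give or take 5 (kink at its middle) and the middle leg 70 give or take 10, so the rod can lie 15 mm off this line.
- collar_centre (a point): Centre of the hole of a loose brass collar threaded on the rod, starting on the first leg; it cannot come off. x along the rod towards the stop, z up. 14 mm long along x, 33 mm high, 38 mm wide (y) over two flat upright black cheeks, 18 x 26 mm, for gripping. Hole 16 mm on the 12 mm rod: 2 mm play all round, about 15 deg of skew before it binds. A bob hangs to 56 mm below. About 0.2 kg.
- stop_face (a point): Centre, on the rod axis, of the near face of the red end stop: a rigid disc 26 mm across, 16 mm thick, clamped on the last leg 75 mm (give or take 12) after the end of the second bend; a 12 mm wide block on it rises to 28 mm above the axis. x along the last leg in the direction of travel (into the stop), y to its left, z up. With the collar home its centre is 7 mm before this point.
- catch (a joint): Yellow spring catch pivoted on top of the red stop: a 6 mm thick arm above the rod (top 29 mm above the axis) reaching back 37 mm from the stop face, its ramped nose hanging down 16 to 37 mm before the face. 0 rad = closed; the passing collar lifts it about 0.1 rad (2 to 8 N of push along the rod) and it drops shut behind the collar once that is within 2.5 mm of the stop.
- tape_measure: Grey and red pocket tape measure, 64 x 103 x 36 mm, loose on the bench to the right; origin at the centre of its underside. Leave alone.
- cork_block: Cork sanding block, 65 x 110 x 29 mm, loose on the bench on the robot's side of the jig; origin at the centre of its underside. Leave alone.
- oak_block: Hardwood block, 46 x 82 x 30 mm, loose on the bench on the robot's side; origin at the centre of its underside. Leave alone.
Mind the look-alikes: they are no part of the job. Leave any purple look-alike of the part that bears collar_centre alone.

How it is judged (in metres and radians):
On the way:
1. The collar has come round both bends and is on the last leg, not yet behind the catch (x of collar_centre in the frame of stop_face between -0.065 and -0.012 m and y of collar_centre in the frame of stop_face between -0.008 and 0.008 m), for 0.1 s.
At the end, for the whole second after the job is handed in: The collar sits home: its centre is 5 to 10 mm before the stop face along the last leg (7 mm is touching), on the rod, upright within 20 degrees, the catch closed behind it (under 0.03 rad), at rest and released (x of collar_centre in the frame of stop_face between -0.01 and -0.005 m and distance between collar_centre and stop_face below 0.011 m and value of joint catch below 0.03 rad and angle between collar_centre's own z axis and vertical below 0.35 rad and linear speed of collar below 0.02 m/s).
It fails at once if Once the collar has left the first leg it is forced with more than 25 N against the rod, the catch or the stop (contact force between collar and jig above 25 N and x of collar_centre in the frame of jig above -0.065 m).
It fails at once if On the first leg, where it is gripped, the collar is forced with more than 45 N against the rod (contact force between collar and jig above 45 N).
It fails at once if The robot presses on the jig itself with more than 25 N (contact force between any of the fingers, the arm and jig above 25 N).
It fails at once if The tape measure, the cork block or the wooden block is shifted by more than 20 mm (distance of any of tape_measure, cork_block, oak_block from where it was at the start of the episode above 0.02 m).
It also fails if it takes over 72 s, if anything falls off the work surface, if the arm or the gripper's body presses on something with over 40 N, if the wrist force passes 120 N, or if a joint passes its speed limit or range.

## Working session

There is one attempt and no reset: what is moved stays moved. The work goes in short steps, Python scripts to look and compute and a shell command to move; the robot and the scene stay as the last step left them, time stands still between calls to the robot, and variables do not carry over. Pictures are saved under pics/ and viewed, and the job is handed in when it is done.

```bash
ls; mkdir -p pics; python3 - <<'E'
from rig import telemetry, viewer
import cv2
s=telemetry.read_state();print(s)
for n in("scene","top","wrist"):
    d=viewer.capture(n);cv2.imwrite(f"pics/{n}0.png",d["img"])
    print(n,{k:v for k,v in d.items() if k!="img"})
E
```

```text
pics
{'clock': 0.0, 'qpos': array([-1.45938861e+00,  3.13404186e-01,  1.49847545e+00,  3.68396953e-05,
        1.33101005e+00, -2.23380121e-01]), 'joint_vel': array([-4.63306392e-04, -9.44901360e-05,  2.69644931e-03,  6.17212007e-04,
       -7.01007758e-05,  5.21393735e-04]), 'tau': array([-7.52360556e-04, -4.12272978e+01, -2.59735143e+01, -2.43265995e-04,
        4.25328151e-03,  5.03874514e-05]), 'eef_pos': array([ 172.4746762 , -495.57099584,  230.74408199]), 'tcp_rot': array([-6.46500444e-04,  9.86022845e-01,  1.66608905e-01,  5.41510348e-05]), 'ft_force': array([ 0.90540211, -0.40197708,  0.14143761]), 'torque': array([-0.00453278, -0.02580414,  0.01037131]), 'finger_gap': 85.51563611731231}
scene {'fx': 528.6477954851226, 'fy': 528.6477954851226, 'cx': 322.3274627022611, 'cy': 240.81050601681662, 'extrinsics': array([[-9.12039510e-01, -1.63571680e-01,  3.76069459e-01,
         1.55444737e+02],
       [-4.10083085e-01,  3.72641957e-01, -8.32448098e-01,
         7.87001586e+02],
       [-3.97432527e-03, -9.13445279e-01, -4.06942167e-01,
         5.76259796e+02],
       [ 0.000000
[... 303 characters left out ...]
.03304560e-02,  8.15186691e-03,
        -1.24775827e+02],
       [-9.62039409e-03, -1.51181426e-01, -9.88459217e-01,
         1.50990334e+03],
       [ 0.00000000e+00,  0.00000000e+00,  0.00000000e+00,
         1.00000000e+00]])}
wrist {'fx': 367.8650937164535, 'fy': 367.8650937164535, 'cx': 319.84617460113634, 'cy': 240.62143505325113, 'tool_from_camera': array([[ 5.86542637e-04, -9.53952413e-01, -2.99957412e-01,
         7.58825502e+01],
       [ 9.99999672e-01,  3.91904062e-04,  7.09049387e-04,
         3.03065989e-01],
       [-5.58844846e-04, -2.99957730e-01,  9.53952330e-01,
        -1.40608107e+02],
       [ 0.00000000e+00,  0.00000000e+00,  0.00000000e+00,
         1.00000000e+00]])}
```

View pics/scene0.png

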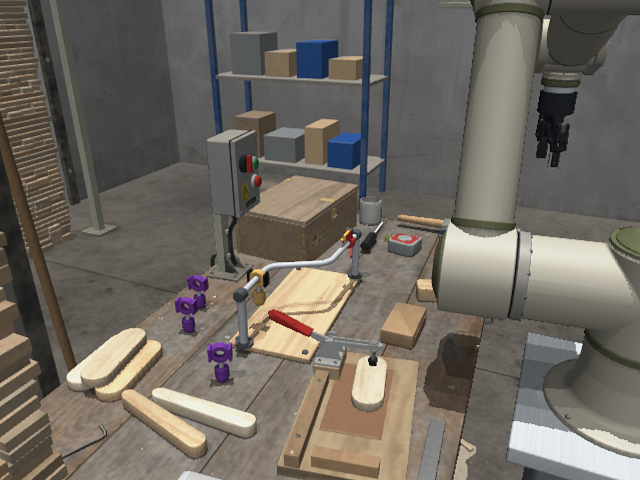

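View pics/top0.png

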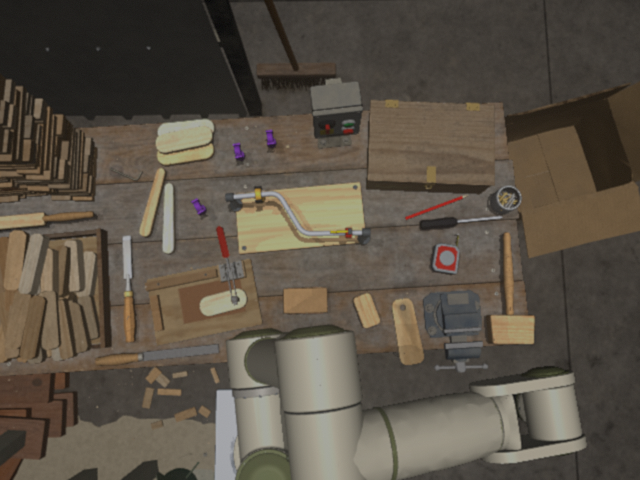

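View pics/wrist0.png

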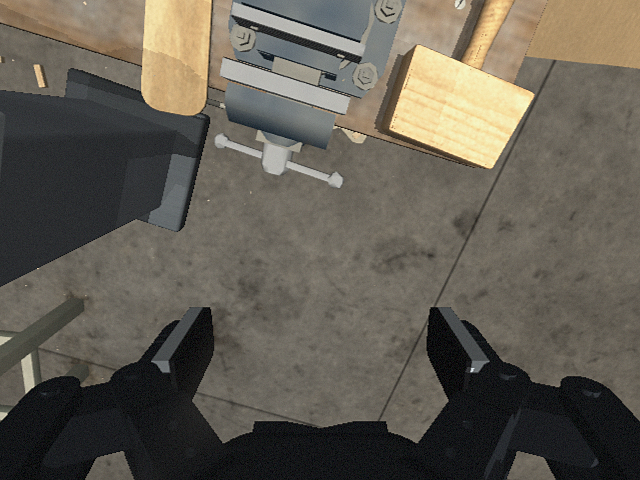

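The scene shows the rod running left to right in the top view. The brass collar is at about (259,194) in the top view and the red stop with the yellow catch at about (350,233). The three purple look-alikes at (199,208), (238,152) and (270,138) stand off the rod, so I leave them alone. Next I'll enlarge for confirmation.

```bash
python3 - <<'E'
import cv2
a=cv2.imread("pics/top0.png")[175:260,215:385];cv2.imwrite("pics/topc.png",cv2.resize(a,None,fx=4.7,fy=4.7,interpolation=cv2.INTER_CUBIC))
a=cv2.imread("pics/scene0.png")[220:360,225:385];cv2.imwrite("pics/scc.png",cv2.resize(a,None,fx=4,fy=4,interpolation=cv2.INTER_CUBIC))
E
```

```text
(no output)
```

View pics/topc.png

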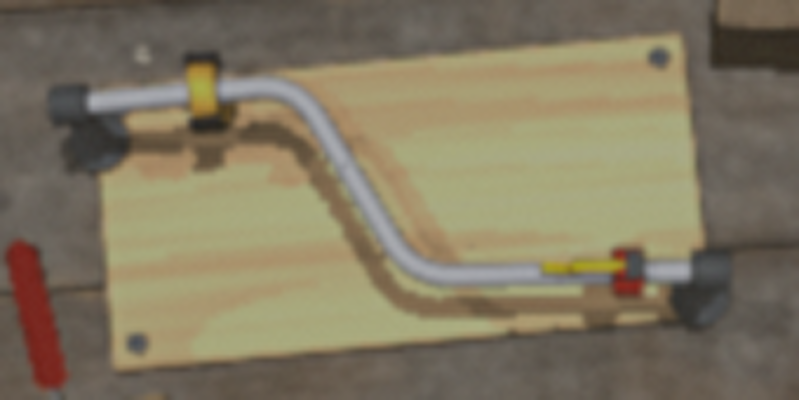

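View pics/scc.png

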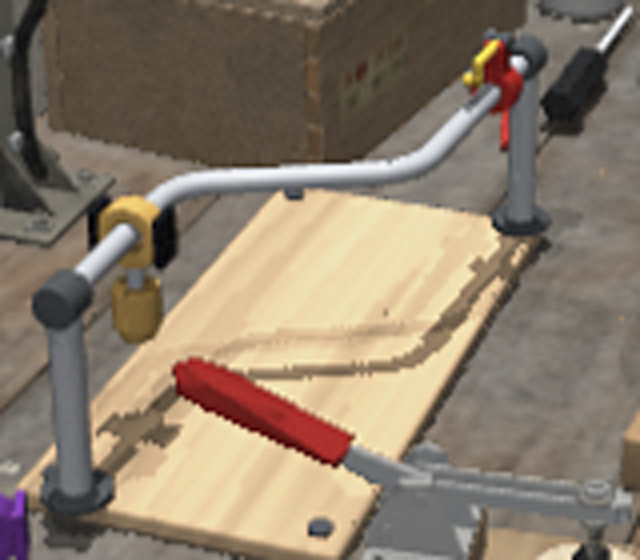

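The crop shows the brass collar with black cheeks on the first leg at crop (203,90), the kinked rod, the yellow catch arm and the red stop at crop (628,272). Next I measure the rod axis on z=115.

```bash
cat > h.py <<'E'
import numpy as np,cv2
from rig import telemetry,viewer
from scipy.spatial.transform import Rotation as R
def top(): 
    d=viewer.capture("top");return d
def ray(d,uv,z,E=None):
    E=d["extrinsics"] if E is None else E
    uv=np.atleast_2d(uv).astype(float)
    c=np.c_[(uv[:,0]-d["cx"])/d["fx"],(uv[:,1]-d["cy"])/d["fy"],np.ones(len(uv))]
    w=c@E[:3,:3].T; t=(z-E[2,3])/w[:,2]
    return E[:3,3]+w*t[:,None]
def pose(s=None):
    s=s or telemetry.read_state();T=np.eye(4)
    w,x,y,z=s["tcp_rot"];T[:3,:3]=R.from_quat([x,y,z,w]).as_matrix();T[:3,3]=s["eef_pos"];return T
def wrist():
    s=telemetry.read_state();d=viewer.capture("wrist");d["extrinsics"]=pose(s)@d["tool_from_camera"];return d
def proj(d,p):
    E=np.linalg.inv(d["extrinsics"]);c=np.atleast_2d(p)@E[:3,:3].T+E[:3,3]
    return np.c_[c[:,0]/c[:,2]*d["fx"]+d["cx"],c[:,1]/c[:,2]*d["fy"]+d["cy"]]
E
python3 - <<'E'
from h import *
d=top();im=d["img"];hsv=cv2.cvtColor(im,cv2.COLOR_BGR2HSV)
sub=np.zeros(im.shape[:2],np.uint8);sub[185:245,228:372]=1
m=((hsv[...,1]<45)&(hsv[...,2]>120)).astype(np.uint8)*sub
n,l,st,c=cv2.connectedComponentsWithStats(m);print(st[1:][st[1:,4]>8])
cv2.imwrite("pics/m.png",cv2.resize(m[175:260,215:385]*255,None,fx=4.7,fy=4.7,interpolation=cv2.INTER_NEAREST))
H,S,V=[hsv[...,i].astype(int) for i in range(3)]
for nm,k in dict(red=((H<6)|(H>174))&(S>150)&(V>70),yel=(H>15)&(H<35)&(S>170)).items():
    k=k.astype(np.uint8)*sub;n,l,st,c=cv2.connectedComponentsWithStats(k)
    for i in range(1,n):
        if st[i,4]>4: print(nm,st[i],c[i],ray(d,c[i],115)[0].round(1))
# centreline by column intensity centroid for legs1,3
w=(np.clip(V-110,0,None)*(S<60))*m
ys,xs=np.nonzero(m)
for nm,a,b in(("leg1",238,252),("leg1b",264,272),("leg3",312,328)):
    P=[]
    for u in range(a,b):
        r=np.nonzero(m[:,u])[0]
        if len(r): P.append((u+0.0,r.mean()))
    p=ray(d,P,115);v=cv2.fitLine(p[:,:2].astype(np.float32),cv2.DIST_HUBER,0,.01,.01).ravel();print(nm,v,np.degrees(np.arctan2(v[1],v[0])),p[[0,-1]].round(1))
P=[]
for r in range(203,222):
    x=np.nonzero(m[r])[0]
    if len(x):P.append((x.mean(),r))
p=ray(d,P,115);v=cv2.fitLine(p[:,:2].astype(np.float32),cv2.DIST_HUBER,0,.01,.01).ravel();print("mid",v,np.degrees(np.arctan2(v[1],v[0])),p[[0,-1]].round(1))
E
```

```text
[[261 191  82  45 465]
 [234 192  21   7 101]
 [352 230  10   5  45]]
red [346 233   5   5  14] [347.64285714 235.21428571] [ 519.5 -171.5  115. ]
yel [331 230  17   3  29] [338.65517241 231.24137931] [ 529.4 -150.   115. ]
leg1 [ 3.0706899e-02 -9.9952841e-01  6.2060547e+02  7.7548187e+01] -88.24034 [[619.5  93.2 115. ]
 [620.4  61.6 115. ]]
leg1b [1.0976169e-02 9.9993974e-01 6.2490594e+02 2.1504162e+01] 89.37109 [[625.   30.  115. ]
 [624.8  13.  115. ]]
leg3 [ 1.0304463e-02  9.9994689e-01  5.2559650e+02 -1.0111071e+02] 89.409584 [[ 525.8  -86.   115. ]
 [ 525.4 -122.   115. ]]
mid [ 8.6099243e-01  5.0861770e-01  5.8196991e+02 -2.8907349e+01] 30.571798 [[599.8 -18.6 115. ]
 [555.4 -44.  115. ]]
```

View pics/m.png

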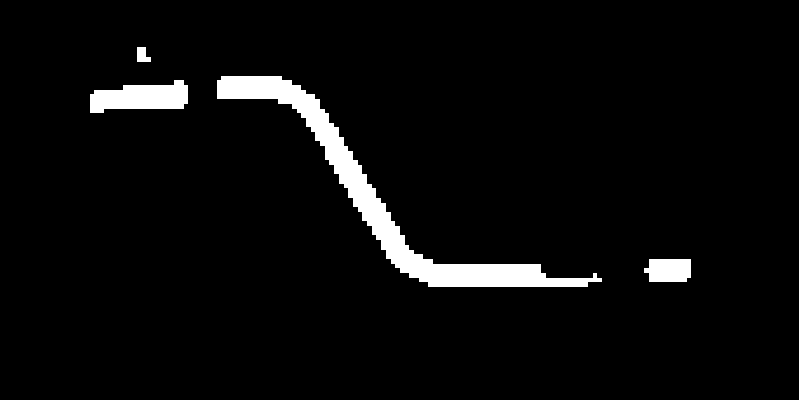

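```bash
P="0,0,-74.3,0.543,-0.336,0.001,1"; python3 -m pendant '[0,0,-74.3,0.543,-0.336,0,1, 0,0,-74.3,0.543,-0.336,0,1, 0,0,-74.3,0.543,-0.336,0,1, 0,0,-74.3,0.543,-0.336,0,1, 0,0,-74.3,0.543,-0.336,0,1, 0,0,-74.3,0.543,-0.336,0,1, 0,0,-74.3,0.543,-0.336,0,1, 0,0,-74.3,0.543,-0.336,0,1, 0,0,-74.3,0.543,-0.336,0,1, 0,0,-74.3,0.543,-0.336,0,1, 0,0,-74.3,0.543,-0.336,0,1, 0,0,-74.3,0.543,-0.336,0,1]'
```

```text
clock: 1.4
eef_pos: [551.6, -28.0, 231.2]
tcp_rot: [0.0, 0.685, 0.728, -0.0]
ft_force: [0.6, -2.1, -0.1]
finger_gap: 85.1
```

```bash
python3 - <<'E'
from h import *
import time
d=wrist();cv2.imwrite("pics/w1.png",d["img"]);print(telemetry.read_state()["joint_vel"].round(3), telemetry.read_state()["eef_pos"])
np.savez("w1.npz",**d)
E
```

```text
[-0.1   -0.05   0.083 -0.012 -0.041 -0.161] [554.35026157 -22.91718986 230.76946332]
```

View pics/w1.png

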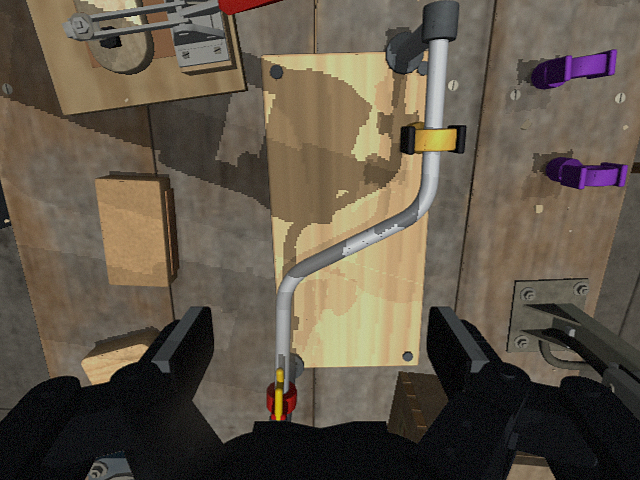

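The picture shows the collar at (432,138), the rod from (438,40) via bends near (425,200) and (290,280), and the stop at (281,400). The arm was still moving, so I settle, shift along and capture again.

```bash
python3 - <<'E'
from h import *
d=wrist();d=wrist();d=wrist();cv2.imwrite("pics/w2.png",d["img"]);np.savez("w2.npz",**d)
s=telemetry.read_state();print(s["joint_vel"].round(3),s["eef_pos"],s["clock"])
E
python3 -m pendant '[0,0,0,-0.045,0.005,0,1, 0,0,0,-0.09,0.01,0,1, 0,0,0,-0.09,0.01,0,1, 0,0,0,-0.09,0.01,0,1, 0,0,0,-0.09,0.01,0,1, 0,0,0,-0.09,0.01,0,1]'
python3 - <<'E'
from h import *
d=wrist();cv2.imwrite("pics/w3.png",d["img"]);np.savez("w3.npz",**d)
s=telemetry.read_state();print(s["joint_vel"].round(3),s["eef_pos"],s["clock"])
E
```

```text
[-0.045 -0.024  0.019 -0.003 -0.    -0.003] [550.65170401 -29.39025944 230.75143056] 1.6
clock: 2.2
eef_pos: [565.8, -118.6, 231.6]
tcp_rot: [0.0, 0.685, 0.729, 0.0]
ft_force: [-0.5, -0.4, -0.6]
finger_gap: 85.5
[ 0.001  0.003 -0.003 -0.    -0.    -0.001] [ 565.91034252 -118.52759255  231.54864519] 2.25
```

View pics/w3.png

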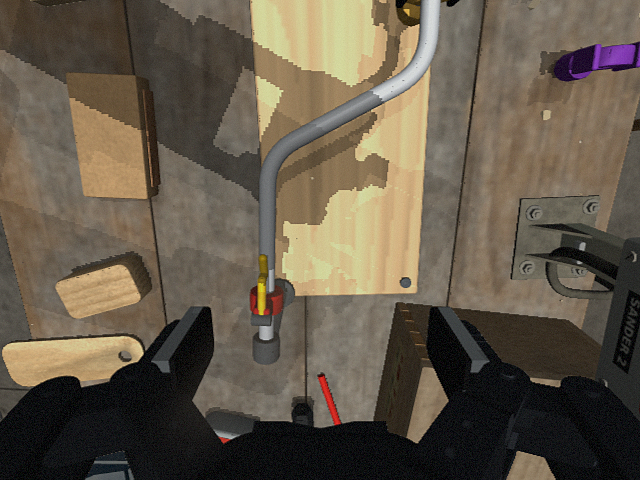

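View pics/w2.png

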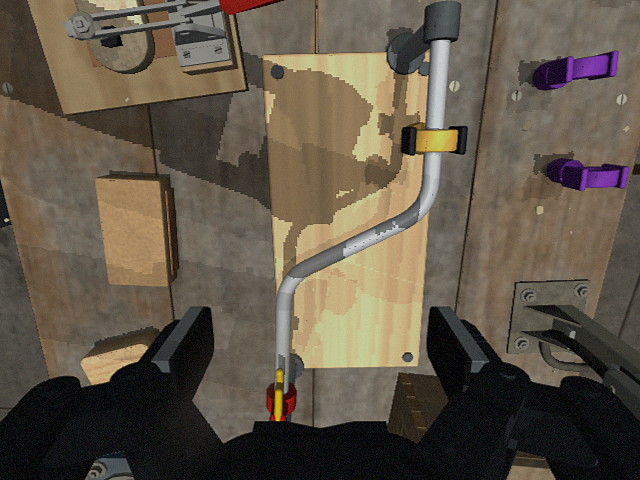

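```bash
cat > rod.py <<'E'
from h import *
from scipy.ndimage import map_coordinates
def edges(d,p0,p1,n=12,z=115,show=False):
    """centre offset of neutral-grey 12 mm band along nominal line p0->p1"""
    p0,p1=map(np.array,(p0,p1));t=(p1-p0)/np.linalg.norm(p1-p0);nn=np.array([-t[1],t[0]])
    im=cv2.GaussianBlur(d["img"],(3,3),0).astype(float);ch=im[...,2]-im[...,0]
    offs=np.arange(-16,16.01,.25);out=[]
    for f in np.linspace(0,1,n):
        q=p0+f*(p1-p0);W=np.c_[q+offs[:,None]*nn,np.full(len(offs),z)]
        uv=proj(d,W);v=map_coordinates(ch,[uv[:,1],uv[:,0]],order=1)
        k=(v<0.5*(np.min(v)+np.percentile(v,75))).astype(np.uint8)
        n_,l,st,c=cv2.connectedComponentsWithStats(k[None,:].copy(),connectivity=8)
        i=1+np.argmax(st[1:,4]);o=offs[0]+.25*c[i][0];w=.25*st[i,4]
        if show: print(q.round(0),round(o,2),round(w,2))
        if 9<w<15: out.append(q+o*nn)
    return np.array(out)
def fit(p):
    v=cv2.fitLine(p.astype(np.float32),cv2.DIST_HUBER,0,.01,.01).ravel();r=(p-v[2:])@np.array([-v[1],v[0]])
    return np.degrees(np.arctan2(v[1],v[0])),v[2:],r.std(),len(p)
E
python3 - <<'E'
from rod import *
for f in("w2","w3"):
    d=dict(np.load(f+".npz"));print(f)
    for nm,a,b in(("leg1a",(620,90),(621.5,62)),("leg1b",(624,30),(625,12)),("mid",(596,-20.6),(560,-41.5)),("leg3",(525.8,-86),(526,-118))):
        p=edges(d,a,b,show=False)
        if len(p)>2:print(nm,fit(p),p[[0,-1]].round(1).tolist())
E
```

```text
w2
mid (np.float32(30.939962), array([579.3512  , -31.869942], dtype=float32), np.float64(0.08270714980180471), 12) [[596.6, -21.6], [560.8, -42.9]]
leg3 (np.float32(89.4113), array([ 525.77277, -108.30407], dtype=float32), np.float64(0.0849091813531276), 3) [[525.9, -103.5], [525.7, -115.1]]
w3Traceback (most recent call last):
  File "<stdin>", line 5, in <module>
  File "rod.py", line 13, in edges
    i=1+np.argmax(st[1:,4]);o=offs[0]+.25*c[i][0];w=.25*st[i,4]
        ~~~~~~~~~^^^^^^^^^^
    return _wrapfunc(a, 'argmax', axis=axis, out=out, **kwds)
    return bound(*args, **kwds)
ValueError: attempt to get argmax of an empty sequence
```

```bash
python3 - <<'E'
from rod import *
for f,q in(("w2",(621,76)),("w2",(624.5,22)),("w2",(526,-95)),("w3",(526,-95)),("w3",(526,-110))):
    d=dict(np.load(f+".npz"));offs=np.arange(-16,16.1,1)
    W=np.c_[q[0]+offs,np.full(len(offs),q[1]),np.full(len(offs),115)];uv=proj(d,W)
    b=np.stack([map_coordinates(d["img"][...,i].astype(float),[uv[:,1],uv[:,0]],order=1) for i in range(3)],1)
    print(f,q,uv[16].round(),"R-B",(b[:,2]-b[:,0]).round().astype(int).tolist(),"V",b.max(1).round().astype(int).tolist())
E
```

```text
w2 (621, 76) [439.  87.] R-B [66, 65, 66, 75, 76, 76, 76, 82, 58, -1, -7, -4, -3, -5, -4, -3, -3, -4, -6, -3, -5, 12, 17, 26, 29, 13, 21, 24, 22, 15, 13, 13, 15] V [198, 200, 201, 197, 198, 197, 198, 202, 152, 80, 125, 150, 168, 185, 199, 203, 201, 201, 196, 180, 152, 104, 113, 178, 195, 115, 159, 174, 142, 100, 97, 100, 105]
w2 (624.5, 22) [432. 172.] R-B [74, 72, 71, 74, 77, 78, 76, 74, 80, 69, -4, -8, -6, -5, -6, -4, -3, -2, -4, -7, -6, -5, 9, 19, 15, 16, 17, 15, 14, 14, 15, 17, 16] V [194, 197, 198, 201, 197, 199, 201, 199, 200, 171, 68, 118, 150, 164, 183, 200, 204, 200, 204, 195, 184, 158, 112, 108, 105, 102, 101, 101, 97, 99, 101, 104, 110]
w2 (526, -95) [283. 315.] R-B [17, 15, 13, 18, 18, 18, 20, 19, 19, 20, 19, 1, -1, 2, -1, -2, -1, -3, -2, 0, 2, 0, 13, 46, 44, 52, 51, 61, 71, 68, 70, 69, 72] V [95, 90, 89, 92, 98, 98, 97, 96, 99, 99, 93, 118, 144, 160, 167, 173, 177, 175, 164, 152, 141, 120, 97, 120, 117, 142, 140, 173, 202, 198, 197, 195, 190]
w3 (526, -95) [267. 199.] R-B [14, 15, 12, 19, 15, 15, 17, 14, 9, 11, 9, -3, -1, -5, -5, 0, -2, -3, -4, -2, -3, -5, 5, 52, 55, 57, 53, 54, 55, 54, 52, 55, 53] V [113, 113, 105, 113, 112, 115, 116, 87, 70, 58, 52, 87, 102, 108, 114, 113, 113, 120, 115, 108, 100, 86, 70, 135, 140, 139, 134, 133, 134, 136, 138, 137, 137]
w3 (526, -110) [266. 220.] R-B [18, 16, 15, 13, 15, 16, 17, 15, 14, 18, 18, -3, -4, -5, -2, -4, -3, -4, -5, -4, -5, -4, 0, 49, 58, 57, 52, 52, 53, 62, 64, 65, 56] V [126, 121, 119, 115, 117, 116, 114, 111, 114, 113, 99, 87, 102, 111, 112, 114, 114, 116, 115, 106, 99, 91, 67, 123, 144, 141, 141, 135, 127, 176, 193, 201, 149]
```

```bash
sed -i 's/k=(v<.*/k=(v<6).astype(np.uint8)\n        if not k.any(): continue/' rod.py
python3 - <<'E'
from rod import *
for f in("w2","w3"):
    d=dict(np.load(f+".npz"));print(f)
    for nm,a,b in(("leg1a",(619.5,95),(621.5,62)),("leg1b",(624,30),(625,12)),("mid",(600,-18),(556,-44)),("leg3",(525.8,-86),(526,-130))):
        p=edges(d,a,b,n=25)
        if len(p)>2:print(nm,fit(p),p[[0,-1]].round(1).tolist())
    hsv=cv2.cvtColor(d["img"],cv2.COLOR_BGR2HSV);H,S,V=[hsv[...,i].astype(int) for i in range(3)]
    for nm,k in dict(red=((H<6)|(H>174))&(S>150)&(V>60),yel=(H>15)&(H<32)&(S>190)).items():
        n,l,st,c=cv2.connectedComponentsWithStats(k.astype(np.uint8))
        for i in range(1,n):
            if st[i,4]>80: print(nm,st[i],c[i].round(1),ray(d,c[i],115)[0].round(1))
im=cv2.imread("pics/w2.png")[0:230,360:500];a=cv2.resize(im,None,fx=3,fy=2.6)
im=cv2.imread("pics/w3.png")[230:370,210:330];b=cv2.resize(im,(514,598))
cv2.imwrite("pics/c1.png",cv2.resize(im,None,fx=4,fy=4));cv2.imwrite("pics/c2.png",cv2.resize(cv2.imread("pics/w2.png")[0:160,370:500],None,fx=3.7,fy=3.7))
E
```

```text
w2
leg1a (np.float32(-85.0477), array([619.67664,  77.62206], dtype=float32), np.float64(0.07962487782277904), 20) [[618.1, 94.9], [620.9, 62.0]]
leg1b (np.float32(-85.57777), array([624.4958  ,  21.300694], dtype=float32), np.float64(0.069517756563326), 25) [[623.8, 30.0], [625.0, 12.0]]
mid (np.float32(30.879059), array([578.7453  , -32.261257], dtype=float32), np.float64(0.08905367615543477), 25) [[600.7, -19.2], [556.8, -45.3]]
leg3 (np.float32(-89.479774), array([ 526.23334 , -109.831856], dtype=float32), np.float64(0.05712262338625902), 25) [[526.0, -86.0], [526.5, -130.0]]
red [219   0  56  15 467] [239.8   4.8] [492.6 114.3 115. ]
red [266 389   8  24 104] [269.1 401.3] [ 517.4 -177.4  115. ]
red [283 395  13  20 138] [290.6 403.6] [ 535.6 -178.6  115. ]
yel [274 370  10  52 355] [278.5 396.9] [ 525.1 -172.4  115. ]
w3
leg1b (np.float32(-84.98297), array([624.5001  ,  19.420147], dtype=float32), np.float64(0.1055302424829436), 25) [[623.5, 30.0], [624.9, 12.0]]
mid (np.float32(30.91352), array([572.75867, -36.36214], dtype=float32), np.float64(0.06594993676055337), 25) [[600.9, -19.5], [557.0, -45.7]]
leg3 (np.float32(-89.05145), array([ 526.165   , -107.998795], dtype=float32), np.float64(0.07202244475657159), 25) [[525.9, -86.0], [526.6, -130.0]]
red [250 289   8  25 133] [253.3 301.6] [ 517.2 -176.   115. ]
red [269 294  14  21 169] [276.6 304. ] [ 535.2 -176.9  115. ]
red [318 375  23  51 350] [329.1 400. ] [ 582.2 -264.4  115. ]
yel [257 255  11  60 427] [261.8 284.4] [ 523.6 -161.1  115. ]
```

View pics/c1.png

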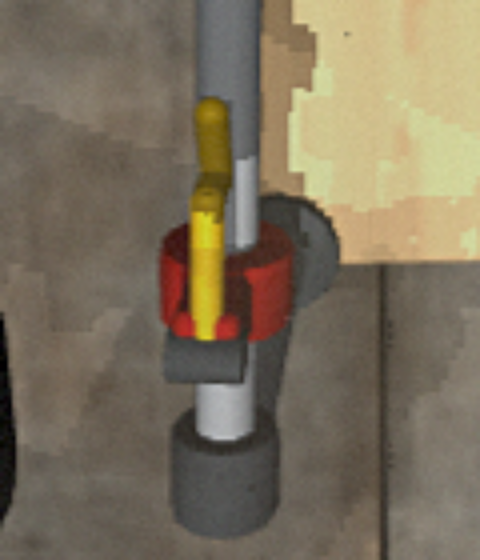

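View pics/c2.png

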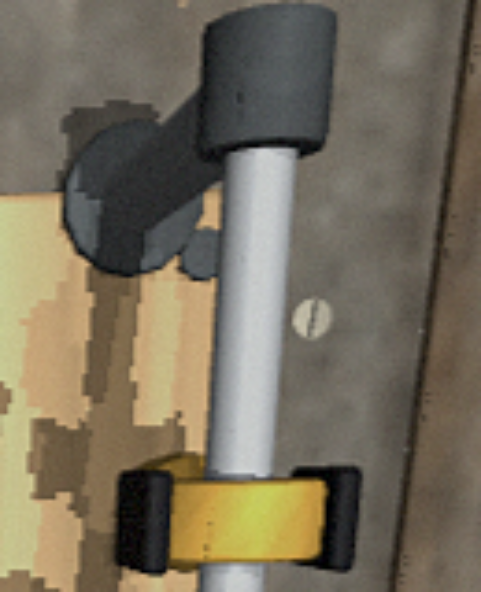

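```bash
python3 - <<'E'
from rod import *
d=dict(np.load("w2.npz"));d3=dict(np.load("w3.npz"))
for uv in((370+248/3.7,480/3.7),(370+248/3.7,562/3.7),(370+248/3.7,521/3.7)): print("collar top",ray(d,uv,129.5)[0].round(1))
for x in(118,170,322,360): print("cheek edge",ray(d,(370+x/3.7,520/3.7),126)[0].round(1))
for uv in((250,290.5),(250.5,310),(283,292),(283,313)): print("stop",ray(d3,uv,115)[0].round(1))
print("catch tip",ray(d3,(210+210/4,230+98/4),142)[0].round(1))
# axis
def dirn(h): h=np.radians(h);return np.array([np.cos(h),np.sin(h)])
def X(p,a,q,b): 
    t=np.linalg.solve(np.c_[dirn(a),-dirn(b)],np.array(q)-p);return np.array(p)+t[0]*dirn(a)
p1,h1=np.array([622.1,49.45]),-85.1;p2,h2=np.array([575.7,-34.3]),-149.1;p3,h3=np.array([526.2,-108.9]),-89.3
A=X(p1,h1,p2,h2);B=X(p2,h2,p3,h3);print("corners",A.round(1),B.round(1),np.linalg.norm(A-B))
t1=35*np.tan(np.radians(32));t2=35*np.tan(np.radians(29.9));print("mid len",np.linalg.norm(A-B)-t1-t2,"bend2 end",(B+t2*dirn(h3)).round(1),"bend1 start",(A-t1*dirn(h1)).round(1),"rodstart",(A-(t1+85)*dirn(h1)).round(1))
E
```

```text
collar top [619.4  49.9 129.5]
collar top [621.6  36.4 129.5]
collar top [620.5  43.2 129.5]
cheek edge [599.   41.8 126. ]
cheek edge [608.   42.4 126. ]
cheek edge [634.3  44.1 126. ]
cheek edge [640.9  44.6 126. ]
stop [ 514.6 -166.7  115. ]
stop [ 515.1 -183.4  115. ]
stop [ 539.9 -166.4  115. ]
stop [ 540.5 -184.4  115. ]
catch tip [ 527.6 -127.   142. ]
corners [626.7  -3.8] [525.7 -64.3] 117.71892926523809
mid len 75.7226093172465 bend2 end [525.9 -84.4] bend1 start [624.8  18. ] rodstart [617.5 102.7]
```

```bash
cat >> h.py <<'E'
def go(x,y,z,hdg):
    """move numbers: turn about tool z (deg), shift in tool axes (m) to put TCP at x,y,z with tool-x heading hdg, tool down"""
    T=pose();t=T[:3,:3].T@(np.array([x,y,z])-T[:3,3])
    h=np.radians(hdg);G=np.array([[np.cos(h),np.sin(h),0],[np.sin(h),-np.cos(h),0],[0,0,-1.]])
    rv=np.degrees(R.from_matrix(T[:3,:3].T@G).as_rotvec())
    print("at",T[:3,3].round(2),"hdg",np.degrees(np.arctan2(T[1,0],T[0,0])).round(2),"turn",rv.round(2),"shift",(t/1000).round(4))
E
python3 -c "
from h import *
for i in range(3): go(622.6,43.3,185,94.9); viewer.capture('top')"
```

```text
at [ 565.91 -118.53  231.55] hdg 93.54 turn [ 0.01  0.   -1.36] shift [0.158  0.0666 0.0466]
at [ 565.99 -118.58  231.54] hdg 93.53 turn [ 0.01  0.   -1.37] shift [0.1581 0.0665 0.0465]
at [ 566.02 -118.64  231.48] hdg 93.54 turn [ 0.01  0.   -1.36] shift [0.1581 0.0665 0.0465]
```

```bash
python3 -m pendant '[0,0,-1.4,0.045,0.02,0,1, 0,0,-1.4,0.09,0.04,0,1, 0,0,-1.4,0.13,0.055,0.01,1, 0,0,-1.4,0.158,0.0666,0.0465,1, 0,0,-1.4,0.158,0.0666,0.0465,1, 0,0,-1.4,0.158,0.0666,0.0465,1, 0,0,-1.4,0.158,0.0666,0.0465,1]'
python3 - <<'E'
from h import *
d=wrist();cv2.imwrite("pics/w4.png",d["img"]);np.savez("w4.npz",**d)
go(622.6,43.3,96,94.9)
print(proj(d,[[622.6,43.3,115],[622.6,43.3,131]]))
E
```

```text
clock: 3.1
eef_pos: [623.4, 41.6, 186.1]
tcp_rot: [0.001, 0.677, 0.736, 0.001]
ft_force: [-0.5, 1.3, -0.2]
finger_gap: 85.7
at [623.39  41.42 186.3 ] hdg 94.81 turn [ 0.14  0.04 -0.09] shift [ 0.002  -0.0008  0.0903]
[[319.54594266 252.5294212 ]
 [319.55136154 261.8567298 ]]
```

View pics/w4.png

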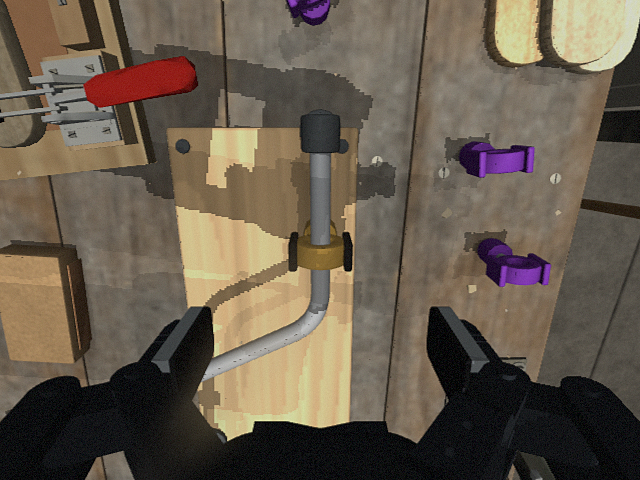

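The collar is at (320,252), centred between the jaws, which matches the prediction. Now descend.

```bash
python3 -m pendant '[0,0,-0.1,0.002,-0.0008,0.03,0.8, 0,0,-0.1,0.002,-0.0008,0.06,0.8, 0,0,-0.1,0.002,-0.0008,0.085,0.8, 0,0,-0.1,0.002,-0.0008,0.0903,0.8, 0,0,-0.1,0.002,-0.0008,0.0903,0.8, 0,0,-0.1,0.002,-0.0008,0.0903,0.8, 0,0,-0.1,0.002,-0.0008,0.0903,0.8]' 20
python3 - <<'E'
from h import *
d=wrist();cv2.imwrite("pics/w5.png",d["img"]);np.savez("w5.npz",**d)
go(622.6,43.3,96,94.9);d=viewer.capture("scene");cv2.imwrite("pics/s5.png",cv2.resize(d["img"][200:360,200:400],None,fx=3.7,fy=3.7))
E
```

```text
clock: 3.85
eef_pos: [622.8, 44.2, 96.3]
tcp_rot: [0.001, 0.676, 0.737, 0.001]
ft_force: [-1.0, -0.3, 0.2]
finger_gap: 68.0
at [622.63  44.25  95.97] hdg 94.98 turn [0.13 0.03 0.08] shift [-0.0009 -0.0001 -0.    ]
```

View pics/w5.png

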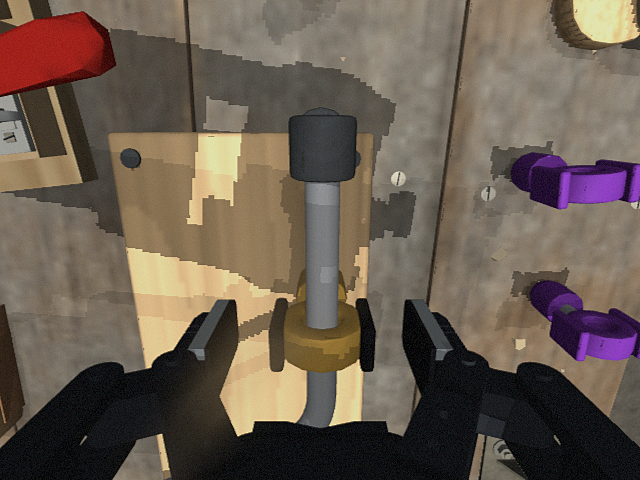

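View pics/s5.png

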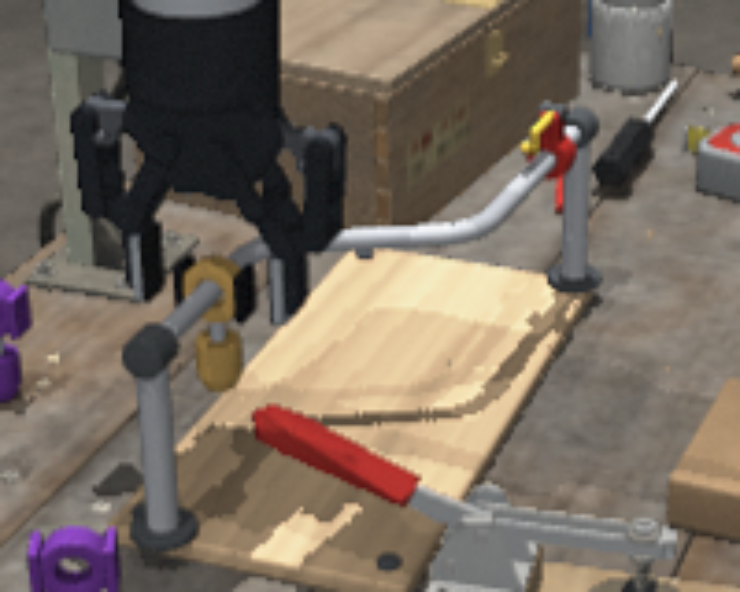

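The jaws straddle the cheeks, which show at columns 271–374 with the pads at 237 and 404. Closing gently now.

```bash
python3 -m pendant '[0,0,0,-0.0005,0.0004,0,0.5, 0,0,0,-0.0005,0.0004,0,0.45, 0,0,0,-0.0005,0.0004,0,0.4, 0,0,0,-0.0005,0.0004,0,0.3, 0,0,0,-0.0005,0.0004,0,0.3, 0,0,0,-0.0005,0.0004,0,0.3, 0,0,0,-0.0005,0.0004,0,0.3]' 25
python3 - <<'E'
from h import *
d=wrist();cv2.imwrite("pics/w6.png",d["img"]);np.savez("w6.npz",**d)
s=telemetry.read_state();print(s["ft_force"],s["torque"],s["finger_gap"],s["eef_pos"])
d=viewer.capture("scene");cv2.imwrite("pics/s6.png",cv2.resize(d["img"][200:360,200:400],None,fx=3.7,fy=3.7))
E
```

```text
clock: 4.65
eef_pos: [622.7, 43.9, 94.8]
tcp_rot: [0.0, 0.676, 0.737, 0.0]
ft_force: [1.3, 0.0, 3.7]
finger_gap: 37.8
[ 0.49273392 -0.10512385  4.79595361] [-0.07693372 -0.14708266  0.02003786] 37.85288731421551 [622.69951384  43.92577688  94.82259232]
```

View pics/w6.png

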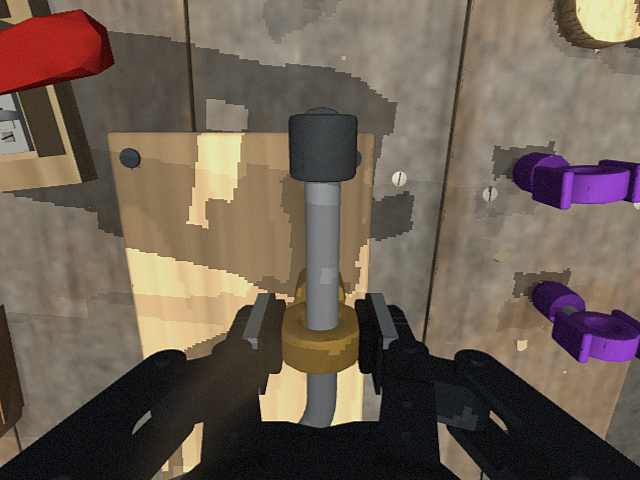

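View pics/s6.png

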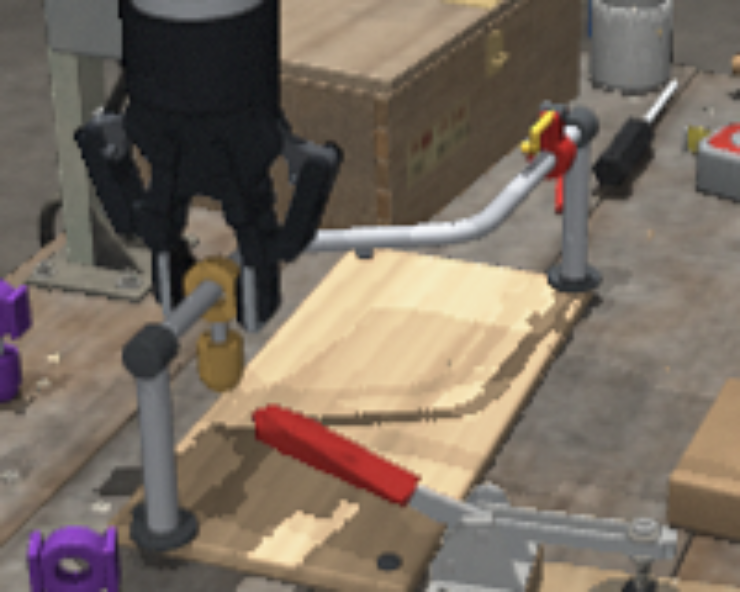

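Gripped, with gap 37.9. Fz is +4.8 N, so the collar is pressed slightly down on the rod. The rod at columns 306–340 sits about 1 mm to +y of the collar's centre, so I centre the collar.

```bash
for i in 1; do python3 -m pendant '[0,0,0,0,0.0004,-0.0008,0.3, 0,0,0,0,0.0008,-0.0015,0.3, 0,0,0,0,0.0008,-0.0015,0.3, 0,0,0,0,0.0008,-0.0015,0.3]'; python3 -m pendant '[0,0,0,0,0,-0.0006,0.3, 0,0,0,0,0,-0.001,0.3, 0,0,0,0,0,-0.001,0.3]';  done
```

```text
clock: 5.15
eef_pos: [622.9, 44.1, 95.4]
tcp_rot: [-0.001, 0.676, 0.737, -0.0]
ft_force: [0.4, -0.0, -2.4]
finger_gap: 37.6
clock: 5.45
eef_pos: [623.2, 44.0, 97.0]
tcp_rot: [-0.0, 0.676, 0.737, 0.0]
ft_force: [-0.7, 0.2, -2.8]
finger_gap: 37.8
```

```bash
cat > path.py <<'E'
from h import *
def dirn(h): h=np.radians(h);return np.array([np.cos(h),np.sin(h)])
h1,h2,h3=-85.1,-149.1,-89.3
A=np.array([626.7,-3.8]);B=np.array([525.7,-64.3])
t1=35*np.tan(np.radians(32));t2=35*np.tan(np.radians(29.9))
L1=35*np.radians(64);Lm=np.linalg.norm(A-B)-t1-t2;L2=35*np.radians(59.8)
S2=A-t1*dirn(h1);M0=A+t1*dirn(h2);M1=B-t2*dirn(h2);E0=B+t2*dirn(h3)
def P(s):
    if s<0: return S2+s*dirn(h1),h1
    if s<L1:
        a=np.degrees(s/35);c=S2+35*dirn(h1-90);return c+35*dirn(h1-a+90),h1-a
    s-=L1
    if s<Lm: return M0+s*dirn(h2),h2
    s-=Lm
    if s<L2:
        a=np.degrees(s/35);c=M1+35*dirn(h2+90);return c+35*dirn(h2+a-90),h2+a
    return E0+(s-L2)*dirn(h3),h3
def nearest(p):
    ss=np.arange(-60,260,.05);q=np.array([P(s)[0] for s in ss]);i=np.argmin(((q-p)**2).sum(1));s=ss[i]
    h=P(s)[1];e=np.array(p)-q[i];return s,e@dirn(h),e@dirn(h+90),h
def report(ss=(),off=(0,0)):
    st=telemetry.read_state();T=pose(st);o=np.array(off)
    s,_,lat,h=nearest(T[:2,3]-o)
    f=st["ft_force"];hd=np.degrees(np.arctan2(T[1,0],T[0,0]))
    print("t%.2f s=%.1f lat_left=%.2f z=%.1f hd=%.2f ideal %.2f | F along %.1f left %.1f up %.1f Mz %.2f gap %.1f"%(st["clock"],s,lat,T[2,3],hd,h+180,f[:2]@dirn(h),f[:2]@dirn(h+90),f[2],st["torque"][2],st["finger_gap"]))
    return T
def rows(s0,ss,off=(0,0)):
    """ideal relative rows from ideal pose at s0"""
    p0,h0=P(s0);ex=dirn(h0+180);ey=dirn(h0+90)
    for s in ss:
        p,h=P(s);d=p-p0
        print("s%.0f: turn z %.1f shift %.4f %.4f"%(s,-(h-h0),d@ex/1000,d@ey/1000))
if __name__=="__main__":
    import sys
    a=[float(x) for x in sys.argv[1:]]
    report()
    if a: rows(a[0],a[1:])
E
python3 - <<'E'
from path import *
print(L1,Lm,L2,"total",L1+Lm+L2, "home s",L1+Lm+L2+(E0[1]+159.5),P(L1+Lm+L2+75))
report();d=wrist();cv2.imwrite("pics/w7.png",d["img"][280:440,220:420])
report()
E
python3 path.py -26.5 -21 -16 -11 -6 -1
```

```text
39.09537524467298 75.73748997931858 36.529741244241315 total 151.36260646823288 home s 226.43821583926854 (array([ 526.86215311, -159.41879335]), -89.3)
t5.45 s=-26.1 lat_left=0.64 z=97.0 hd=94.98 ideal 94.90 | F along -0.2 left -0.7 up -2.8 Mz -0.00 gap 37.8
t5.50 s=-26.1 lat_left=0.62 z=97.0 hd=94.98 ideal 94.90 | F along -0.5 left 0.4 up -1.8 Mz -0.02 gap 37.5
t5.50 s=-26.1 lat_left=0.62 z=97.0 hd=94.98 ideal 94.90 | F along -0.5 left 0.4 up -1.8 Mz -0.02 gap 37.5
s-21: turn z -0.0 shift -0.0055 0.0000
s-16: turn z -0.0 shift -0.0105 0.0000
s-11: turn z -0.0 shift -0.0155 0.0000
s-6: turn z -0.0 shift -0.0205 0.0000
s-1: turn z -0.0 shift -0.0255 0.0000
```

View pics/w7.png

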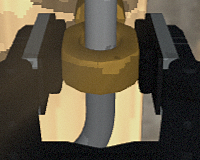

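```bash
python3 -m pendant '[0,0,0,-0.003,0,0,0.3, 0,0,0,-0.008,0,0,0.3, 0,0,0,-0.013,0,0,0.3, 0,0,0,-0.018,0,0,0.3, 0,0,0,-0.023,0,0,0.3, 0,0,0,-0.023,0,0,0.3]'
python3 path.py -3 0 4 8 12 16 20; python3 -c "
from h import *
d=wrist();cv2.imwrite('pics/w8.png',cv2.resize(d['img'][120:440,200:440],None,fx=2,fy=1.8))"
```

```text
clock: 6.1
eef_pos: [625.3, 20.3, 97.0]
tcp_rot: [0.0, 0.676, 0.737, -0.0]
ft_force: [-0.3, 0.2, -1.6]
finger_gap: 37.7
t6.10 s=-2.3 lat_left=0.68 z=97.0 hd=94.93 ideal 94.90 | F along -0.2 left -0.3 up -1.6 Mz 0.01 gap 37.7
s0: turn z -0.0 shift -0.0030 -0.0000
s4: turn z 6.5 shift -0.0070 -0.0002
s8: turn z 13.1 shift -0.0109 -0.0009
s12: turn z 19.6 shift -0.0148 -0.0020
s16: turn z 26.2 shift -0.0184 -0.0036
s20: turn z 32.7 shift -0.0219 -0.0056
```

View pics/w8.png

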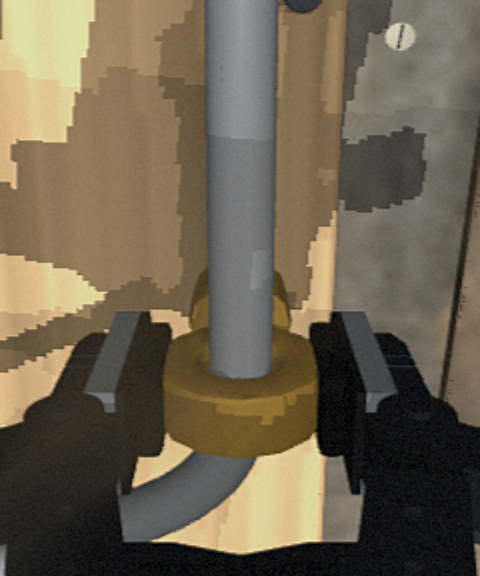

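The rod is centred in the collar (both at column 241) and no lateral force shows. I enter the first bend.

```bash
python3 path.py -2.4 1 4 7 10 | tail -4
```

```text
s1: turn z 1.6 shift -0.0034 -0.0000
s4: turn z 6.5 shift -0.0064 -0.0002
s7: turn z 11.5 shift -0.0094 -0.0007
s10: turn z 16.4 shift -0.0123 -0.0014
```

```bash
python3 -m pendant '[0,0,1.6,-0.0034,0,0,0.3, 0,0,6.5,-0.0064,-0.0002,0,0.3, 0,0,11.5,-0.0094,-0.0007,0,0.3, 0,0,16.4,-0.0123,-0.0014,0,0.3, 0,0,16.4,-0.0123,-0.0014,0,0.3]'
python3 path.py 10 13 16 19 22;python3 -c "
from h import *
d=wrist();cv2.imwrite('pics/w9.png',cv2.resize(d['img'][120:440,200:440],None,fx=2,fy=1.8))"
```

```text
clock: 6.65
eef_pos: [624.9, 8.5, 97.0]
tcp_rot: [0.0, 0.775, 0.633, -0.0]
ft_force: [0.4, -0.4, -2.3]
finger_gap: 37.7
t6.65 s=9.4 lat_left=0.56 z=97.0 hd=78.47 ideal 79.43 | F along 0.3 left 0.5 up -2.3 Mz -0.04 gap 37.7
s13: turn z 4.9 shift -0.0030 -0.0001
s16: turn z 9.8 shift -0.0060 -0.0005
s19: turn z 14.7 shift -0.0089 -0.0012
s22: turn z 19.6 shift -0.0118 -0.0020
```

View pics/w9.png

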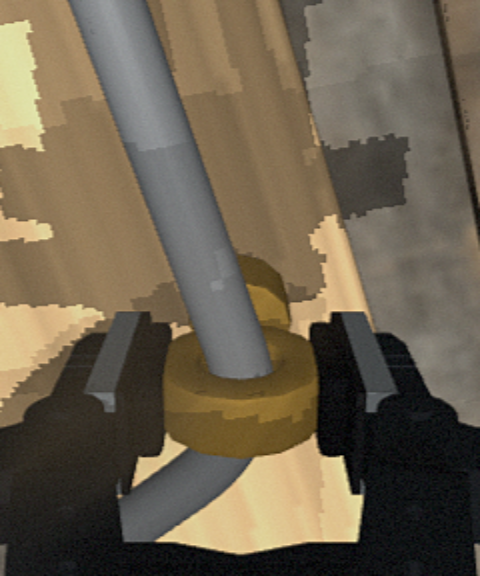

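```bash
python3 -m pendant '[0,0,4.9,-0.003,-0.0001,0,0.3, 0,0,9.8,-0.006,-0.0005,0,0.3, 0,0,14.7,-0.0089,-0.0012,0,0.3, 0,0,19.6,-0.0118,-0.002,0,0.3, 0,0,19.6,-0.0118,-0.002,0,0.3]'
python3 path.py 22 25 28 31 34;python3 -c "
from h import *
d=wrist();cv2.imwrite('pics/w10.png',cv2.resize(d['img'][120:440,200:440],None,fx=2,fy=1.8))"
```

```text
clock: 7.2
eef_pos: [620.6, -2.5, 97.0]
tcp_rot: [-0.0, 0.87, 0.493, -0.0]
ft_force: [-0.4, 0.5, -2.9]
finger_gap: 37.7
t7.20 s=21.2 lat_left=0.25 z=97.0 hd=59.02 ideal 60.20 | F along -0.2 left -0.6 up -2.9 Mz -0.01 gap 37.7
s25: turn z 4.9 shift -0.0030 -0.0001
s28: turn z 9.8 shift -0.0060 -0.0005
s31: turn z 14.7 shift -0.0089 -0.0012
s34: turn z 19.6 shift -0.0118 -0.0020
```

View pics/w10.png

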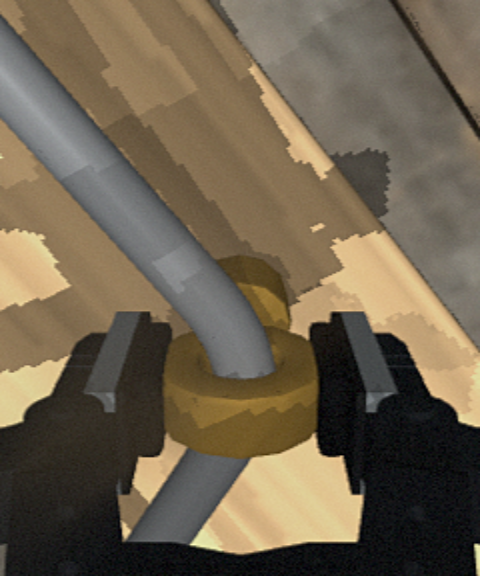

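The entry is about 1 mm to +y of the hole centre, so I add 0.8 mm of +y.

```bash
python3 -m pendant '[0,0,4.9,-0.003,0.0006,0,0.3, 0,0,9.8,-0.006,0.0003,0,0.3, 0,0,14.7,-0.0089,-0.0004,0,0.3, 0,0,19.6,-0.0118,-0.0012,0,0.3, 0,0,19.6,-0.0118,-0.0012,0,0.3]'
python3 path.py 34 37 40 44 48 52;python3 -c "
from h import *
d=wrist();cv2.imwrite('pics/w11.png',cv2.resize(d['img'][120:440,200:440],None,fx=2,fy=1.8))"
```

```text
clock: 7.75
eef_pos: [613.4, -11.9, 97.0]
tcp_rot: [-0.0, 0.941, 0.338, -0.0]
ft_force: [0.4, 0.1, -2.1]
finger_gap: 37.6
t7.75 s=32.8 lat_left=0.70 z=97.0 hd=39.49 ideal 41.12 | F along -0.4 left 0.2 up -2.1 Mz -0.04 gap 37.6
s37: turn z 4.9 shift -0.0030 -0.0001
s40: turn z 8.3 shift -0.0060 -0.0005
s44: turn z 8.3 shift -0.0099 -0.0011
s48: turn z 8.3 shift -0.0139 -0.0017
s52: turn z 8.3 shift -0.0178 -0.0022
```

View pics/w11.png

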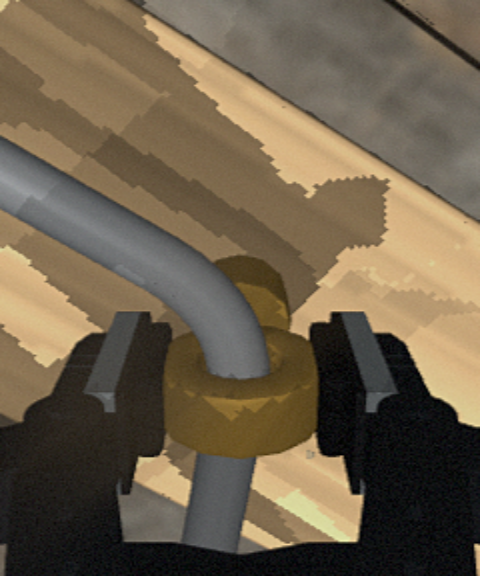

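```bash
python3 -m pendant '[0,0,4.9,-0.003,-0.0001,0,0.3, 0,0,8.3,-0.006,-0.0005,0,0.3, 0,0,8.3,-0.0099,-0.0011,0,0.3, 0,0,8.3,-0.0139,-0.0017,0,0.3, 0,0,8.3,-0.0139,-0.0017,0,0.3]'
python3 path.py 48 ;python3 -c "
from h import *
d=wrist();cv2.imwrite('pics/w12.png',cv2.resize(d['img'][120:440,200:440],None,fx=2,fy=1.8))"
```

```text
clock: 8.3
eef_pos: [601.4, -19.6, 97.1]
tcp_rot: [-0.0, 0.963, 0.269, -0.0]
ft_force: [0.1, 0.2, -1.6]
finger_gap: 37.7
t8.30 s=47.0 lat_left=0.58 z=97.1 hd=31.20 ideal 30.90 | F along -0.2 left -0.1 up -1.6 Mz 0.03 gap 37.7
```

View pics/w12.png

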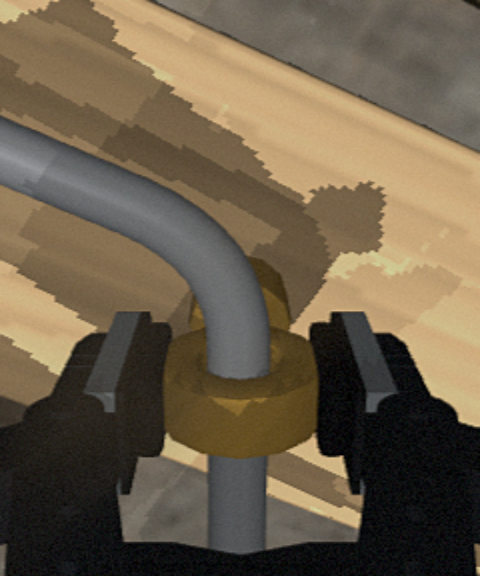

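The first bend is done with the rod centred (column 239). Next I run along the middle leg.

```bash
python3 -m pendant '[0,0,0.2,-0.005,0,0,0.3, 0,0,0.3,-0.011,0,0,0.3, 0,0,0.3,-0.017,0,0,0.3, 0,0,0.3,-0.023,0,0,0.3, 0,0,0.3,-0.029,0,0,0.3, 0,0,0.3,-0.035,0,0,0.3, 0,0,0.3,-0.041,0,0,0.3, 0,0,0.3,-0.047,0,0,0.3, 0,0,0.3,-0.053,0,0,0.3, 0,0,0.3,-0.058,0,0,0.3, 0,0,0.3,-0.058,0,0,0.3]'
python3 path.py 105 108 111 114 117 120 ;python3 -c "
from h import *
d=wrist();cv2.imwrite('pics/w13.png',cv2.resize(d['img'][120:440,200:440],None,fx=2,fy=1.8))"
```

```text
clock: 9.45
eef_pos: [551.6, -49.7, 97.0]
tcp_rot: [-0.0, 0.964, 0.265, -0.0]
ft_force: [0.2, 0.1, -2.5]
finger_gap: 37.9
t9.45 s=105.2 lat_left=0.78 z=97.0 hd=30.76 ideal 30.90 | F along -0.2 left 0.0 up -2.5 Mz -0.02 gap 37.9
s108: turn z -0.0 shift -0.0030 -0.0000
s111: turn z -0.0 shift -0.0060 -0.0000
s114: turn z -0.0 shift -0.0090 -0.0000
s117: turn z -3.5 shift -0.0120 0.0001
s120: turn z -8.5 shift -0.0150 0.0004
```

View pics/w13.png

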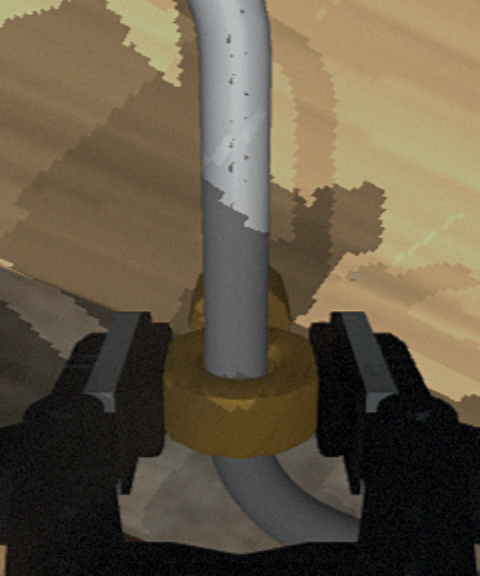

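```bash
python3 -m pendant '[0,0,0,-0.003,-0.0003,0,0.3, 0,0,0,-0.006,-0.0006,0,0.3, 0,0,0,-0.009,-0.0006,0,0.3, 0,0,-3.5,-0.012,-0.0005,0,0.3, 0,0,-8.4,-0.015,-0.0002,0,0.3, 0,0,-8.4,-0.015,-0.0002,0,0.3]'
python3 path.py 120 123 126 129 132 ;python3 -c "
from h import *
d=wrist();cv2.imwrite('pics/w14.png',cv2.resize(d['img'][120:440,200:440],None,fx=2,fy=1.8))"
```

```text
clock: 10.1
eef_pos: [538.8, -57.1, 97.0]
tcp_rot: [-0.0, 0.942, 0.336, -0.0]
ft_force: [-0.4, -0.7, -2.8]
finger_gap: 37.5
t10.10 s=120.0 lat_left=0.13 z=97.0 hd=39.21 ideal 39.44 | F along 0.8 left 0.3 up -2.8 Mz 0.03 gap 37.5
s123: turn z -4.9 shift -0.0030 0.0001
s126: turn z -9.8 shift -0.0060 0.0005
s129: turn z -14.7 shift -0.0089 0.0012
s132: turn z -19.6 shift -0.0118 0.0020
```

View pics/w14.png

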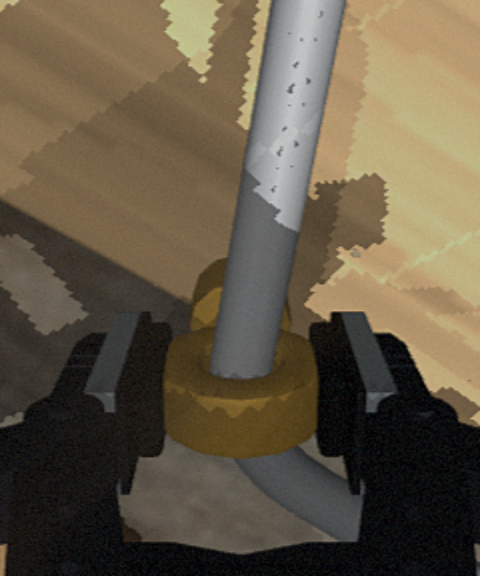

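```bash
python3 -m pendant '[0,0,-5.5,-0.003,0.0001,0,0.3, 0,0,-11,-0.006,0.0006,0,0.3, 0,0,-16,-0.0089,0.0013,0,0.3, 0,0,-20.5,-0.0117,0.0021,0,0.3, 0,0,-20.5,-0.0117,0.0021,0,0.3]'
python3 path.py 132 135 138 141 144 ;python3 -c "
from h import *
d=wrist();cv2.imwrite('pics/w15.png',cv2.resize(d['img'][120:440,200:440],None,fx=2,fy=1.8))"
```

```text
clock: 10.65
eef_pos: [531.3, -66.1, 97.0]
tcp_rot: [0.0, 0.868, 0.497, -0.0]
ft_force: [0.5, -0.2, -2.4]
finger_gap: 37.6
t10.65 s=131.9 lat_left=0.31 z=97.0 hd=59.59 ideal 58.84 | F along -0.1 left 0.6 up -2.4 Mz -0.03 gap 37.6
s135: turn z -4.9 shift -0.0030 0.0001
s138: turn z -9.8 shift -0.0060 0.0005
s141: turn z -14.7 shift -0.0089 0.0012
s144: turn z -19.6 shift -0.0118 0.0020
```

View pics/w15.png

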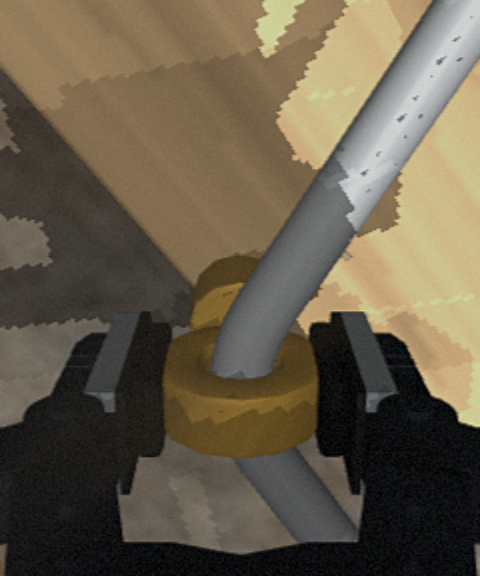

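```bash
python3 -m pendant '[0,0,-5,-0.003,0.0004,0,0.3, 0,0,-10,-0.006,0.0008,0,0.3, 0,0,-15,-0.0089,0.0015,0,0.3, 0,0,-20,-0.0118,0.0023,0,0.3, 0,0,-20,-0.0118,0.0023,0,0.3]'
python3 path.py 144 147 150 153 156 160 ;python3 -c "
from h import *
d=wrist();cv2.imwrite('pics/w16.png',cv2.resize(d['img'][120:440,200:440],None,fx=2,fy=1.8))"
```

```text
clock: 11.2
eef_pos: [527.4, -77.3, 97.0]
tcp_rot: [0.0, 0.769, 0.64, 0.0]
ft_force: [-0.2, 0.8, -1.3]
finger_gap: 37.8
t11.20 s=144.1 lat_left=0.80 z=97.0 hd=79.55 ideal 78.81 | F along -0.8 left -0.3 up -1.3 Mz -0.04 gap 37.8
s147: turn z -4.9 shift -0.0030 0.0001
s150: turn z -9.8 shift -0.0060 0.0005
s153: turn z -12.1 shift -0.0089 0.0011
s156: turn z -12.1 shift -0.0118 0.0017
s160: turn z -12.1 shift -0.0158 0.0026
```

View pics/w16.png

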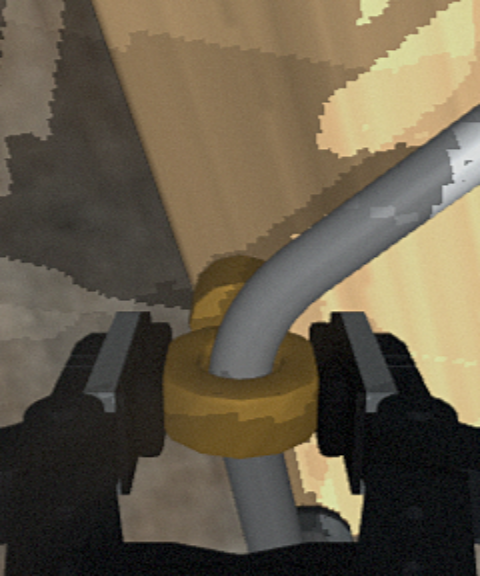

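```bash
python3 -m pendant '[0,0,-4.7,-0.003,0.0001,0,0.3, 0,0,-9,-0.006,0.0005,0,0.3, 0,0,-11.2,-0.0089,0.0011,0,0.3, 0,0,-11.2,-0.0118,0.0017,0,0.3, 0,0,-11.2,-0.0158,0.0025,0,0.3, 0,0,-11.2,-0.0158,0.0025,0,0.3]'
python3 path.py ;python3 -c "
from h import *
d=wrist();cv2.imwrite('pics/w17.png',cv2.resize(d['img'][120:440,200:440],None,fx=2,fy=1.8))"
```

```text
clock: 11.85
eef_pos: [527.0, -93.6, 97.0]
tcp_rot: [0.0, 0.702, 0.712, 0.0]
ft_force: [-0.7, -0.9, -2.2]
finger_gap: 37.4
t11.85 s=160.5 lat_left=0.97 z=97.0 hd=90.75 ideal 90.70 | F along 0.8 left -0.7 up -2.2 Mz 0.02 gap 37.4
```

View pics/w17.png

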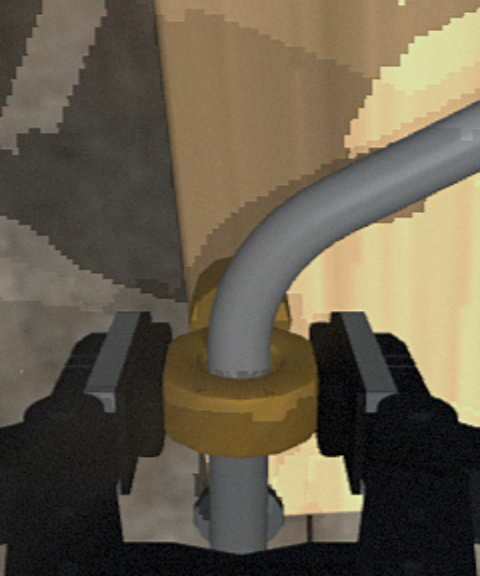

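Both bends are passed and the collar is centred on the last leg. I advance to just before the catch nose.

```bash
python3 -m pendant '[0,0,0,-0.004,0,0,0.3, 0,0,0,-0.009,0,0,0.3, 0,0,0,-0.014,0,0,0.3, 0,0,0,-0.019,0,0,0.3, 0,0,0,-0.023,0,0,0.3, 0,0,0,-0.023,0,0,0.3]'
python3 path.py ;python3 -c "
from h import *
d=wrist();cv2.imwrite('pics/w18.png',cv2.resize(d['img'][120:440,200:440],None,fx=2,fy=1.8))
d=viewer.capture('scene');cv2.imwrite('pics/s18.png',cv2.resize(d['img'][200:300,290:410],None,fx=6,fy=6,interpolation=cv2.INTER_CUBIC))"
```

```text
clock: 12.5
eef_pos: [527.3, -116.8, 96.9]
tcp_rot: [0.0, 0.702, 0.712, -0.0]
ft_force: [-0.1, 0.8, -2.7]
finger_gap: 37.6
t12.50 s=183.7 lat_left=0.94 z=96.9 hd=90.84 ideal 90.70 | F along -0.8 left -0.1 up -2.7 Mz -0.00 gap 37.6
```

View pics/w18.png

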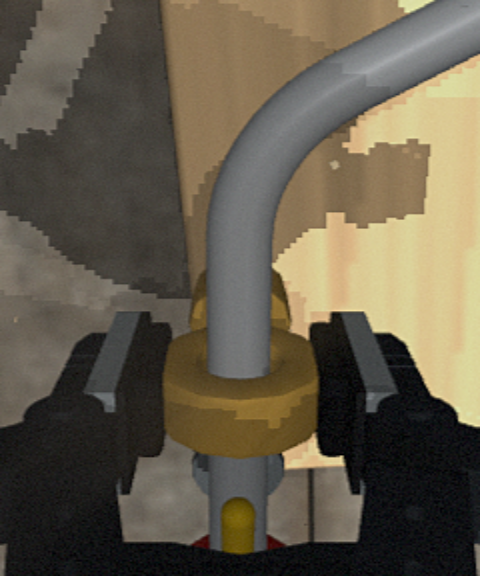

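View pics/s18.png

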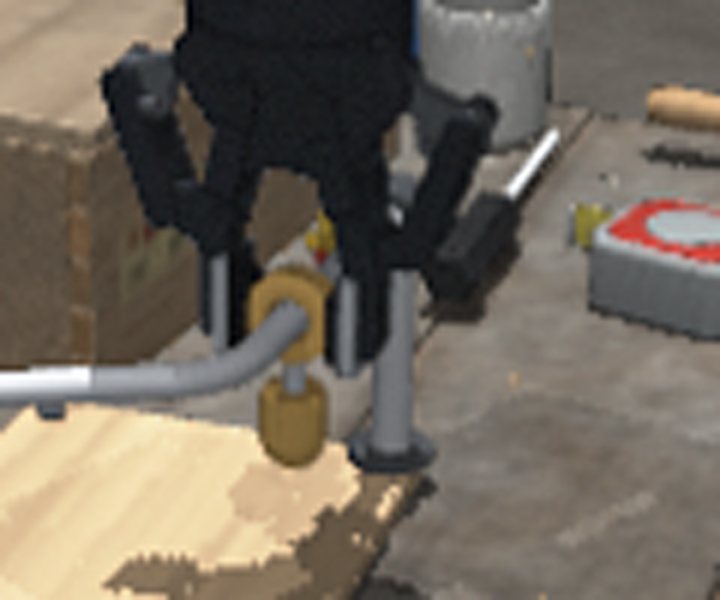

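```bash
python3 -m pendant '[0,0,0,-0.0015,0,0,0.3, 0,0,0,-0.003,0,0,0.3, 0,0,0,-0.0045,0,0,0.3, 0,0,0,-0.006,0,0,0.3]'
python3 path.py;  python3 -m pendant '[0,0,0,-0.0015,0,0,0.3, 0,0,0,-0.003,0,0,0.3, 0,0,0,-0.0045,0,0,0.3]'
python3 path.py;
```

```text
clock: 13.0
eef_pos: [527.4, -122.3, 97.0]
tcp_rot: [0.0, 0.702, 0.713, 0.0]
ft_force: [0.8, 0.1, -2.1]
finger_gap: 37.5
t13.00 s=189.3 lat_left=1.00 z=97.0 hd=90.88 ideal 90.70 | F along -0.1 left 0.8 up -2.1 Mz -0.00 gap 37.5
clock: 13.3
eef_pos: [527.4, -126.9, 97.0]
tcp_rot: [-0.0, 0.702, 0.713, -0.0]
ft_force: [-0.6, -0.4, -3.1]
finger_gap: 37.5
t13.30 s=193.8 lat_left=0.98 z=97.0 hd=90.88 ideal 90.70 | F along 0.4 left -0.6 up -3.1 Mz 0.03 gap 37.5
```

```bash
for i in 1; do python3 -m pendant '[0,0,0,-0.0015,0,0,0.3, 0,0,0,-0.003,0,0,0.3]'
python3 path.py;  python3 -m pendant '[0,0,0,-0.0015,0,0,0.3, 0,0,0,-0.003,0,0,0.3]'
python3 path.py; python3 -m pendant '[0,0,0,-0.0015,0,0,0.3, 0,0,0,-0.003,0,0,0.3]'
python3 path.py;done | grep s=
```

```text
t13.50 s=196.7 lat_left=0.94 z=96.9 hd=90.88 ideal 90.70 | F along -0.7 left -0.6 up -3.7 Mz 0.03 gap 37.9
t13.70 s=199.5 lat_left=0.82 z=96.7 hd=90.89 ideal 90.70 | F along -0.6 left -0.3 up -4.9 Mz 0.01 gap 37.7
t13.90 s=202.5 lat_left=0.85 z=96.8 hd=90.88 ideal 90.70 | F along -3.3 left -1.0 up -5.6 Mz -0.05 gap 37.6
```

```bash
for i in 1; do python3 -m pendant '[0,0,0,-0.0015,0,0,0.3, 0,0,0,-0.003,0,0,0.3]'
python3 path.py;  python3 -m pendant '[0,0,0,-0.0015,0,0,0.3, 0,0,0,-0.003,0,0,0.3]'
python3 path.py; done | grep s=; python3 -c "
from h import *
d=wrist();cv2.imwrite('pics/w19.png',cv2.resize(d['img'][120:440,200:440],None,fx=2,fy=1.8))"
```

```text
t14.10 s=205.5 lat_left=0.82 z=96.7 hd=90.89 ideal 90.70 | F along -1.7 left -0.6 up -5.2 Mz 0.03 gap 37.7
t14.30 s=209.0 lat_left=1.10 z=97.0 hd=90.88 ideal 90.70 | F along 0.4 left -0.1 up -4.8 Mz 0.03 gap 37.9
```

View pics/w19.png

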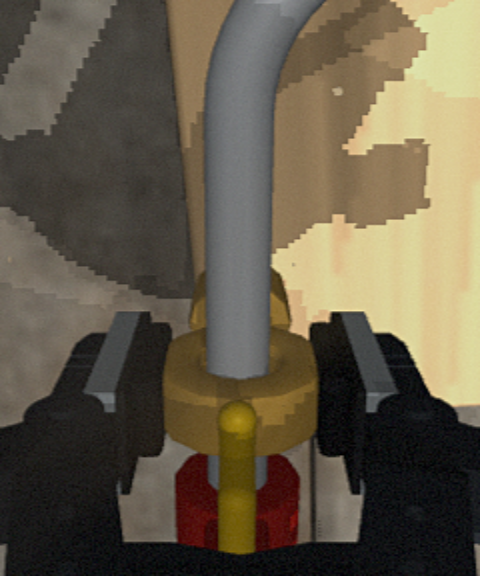

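The nose is riding on the collar's top (tip at 237,410) and the red stop is ahead at row 460. I keep stepping.

```bash
for i in 1; do python3 -m pendant '[0,0,0,-0.002,0,0,0.3, 0,0,0,-0.004,0,0,0.3]'
python3 path.py;  python3 -m pendant '[0,0,0,-0.002,0,0,0.3, 0,0,0,-0.004,0,0,0.3]'
python3 path.py; python3 -m pendant '[0,0,0,-0.001,0,0,0.3, 0,0,0,-0.002,0,0,0.3]'
python3 path.py; done | grep s=; python3 -c "
from h import *
d=wrist();cv2.imwrite('pics/w20.png',cv2.resize(d['img'][120:440,200:440],None,fx=2,fy=1.8))"
```

```text
t14.55 s=212.9 lat_left=1.07 z=97.0 hd=90.88 ideal 90.70 | F along -1.6 left -0.5 up -5.5 Mz 0.00 gap 37.3
t14.75 s=216.8 lat_left=1.06 z=97.0 hd=90.88 ideal 90.70 | F along -0.3 left -0.4 up -5.2 Mz 0.02 gap 38.0
t14.95 s=218.8 lat_left=1.09 z=97.0 hd=90.88 ideal 90.70 | F along 0.1 left 0.6 up -4.9 Mz -0.01 gap 37.5
```

View pics/w20.png

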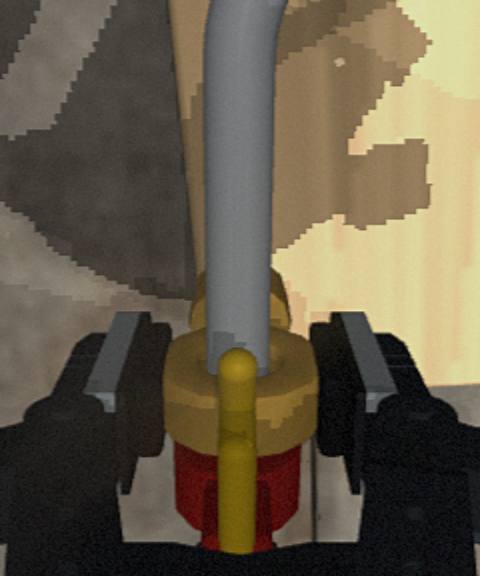

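```bash
for i in 1; do python3 -m pendant '[0,0,0,-0.001,0,0,0.3, 0,0,0,-0.002,0,0,0.3]'
python3 path.py;  python3 -m pendant '[0,0,0,-0.001,0,0,0.3, 0,0,0,-0.002,0,0,0.3]'
python3 path.py;  done | grep s=; python3 -c "
from h import *
d=wrist();cv2.imwrite('pics/w21.png',cv2.resize(d['img'][120:440,200:440],None,fx=2,fy=1.8))"
```

```text
t15.20 s=221.0 lat_left=1.25 z=97.2 hd=90.88 ideal 90.70 | F along 2.3 left 0.4 up -3.6 Mz -0.04 gap 37.7
t15.40 s=222.9 lat_left=1.28 z=97.3 hd=90.88 ideal 90.70 | F along -0.4 left 0.3 up -2.0 Mz -0.04 gap 37.4
```

View pics/w21.png

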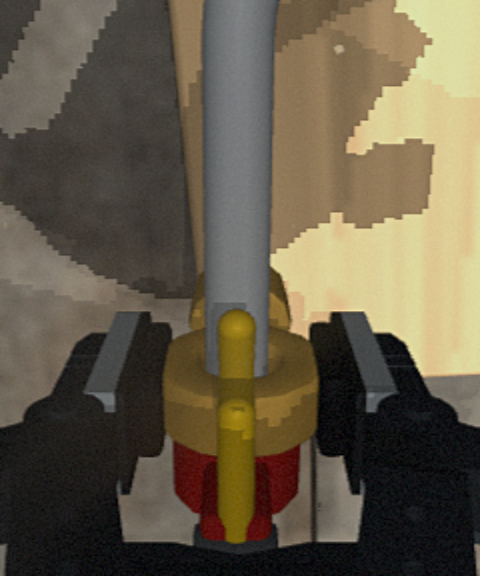

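Fz fell from −5 to −2 N, so the catch has dropped. I ease forward until light contact.

```bash
python3 -m pendant '[0,0,0,-0.0007,0,0,0.3, 0,0,0,-0.001,0,0,0.3]' | grep zz
python3 path.py;  python3 -m pendant '[0,0,0,-0.0005,0,0,0.3, 0,0,0,-0.0005,0,0,0.3]' | grep zz
python3 path.py
```

```text
t15.65 s=223.5 lat_left=1.11 z=97.0 hd=90.89 ideal 90.70 | F along -0.5 left 0.5 up -3.5 Mz -0.04 gap 38.0
t15.85 s=224.1 lat_left=1.10 z=97.0 hd=90.88 ideal 90.70 | F along -0.7 left -0.7 up -1.3 Mz -0.03 gap 37.7
```

```bash
python3 -m pendant '[0,0,0,-0.0005,0,0,0.3, 0,0,0,-0.0005,0,0,0.3]' | grep zz
python3 path.py;  python3 -m pendant '[0,0,0,-0.0005,0,0,0.3, 0,0,0,-0.0005,0,0,0.3]' | grep zz
python3 path.py;  python3 -c "
from h import *
d=wrist();cv2.imwrite('pics/w22.png',cv2.resize(d['img'][280:440,240:400],None,fx=3.7,fy=3.7))"
```

```text
t16.05 s=224.7 lat_left=1.09 z=97.0 hd=90.88 ideal 90.70 | F along 0.2 left -0.2 up -1.6 Mz -0.01 gap 37.6
t16.25 s=225.2 lat_left=1.10 z=97.0 hd=90.88 ideal 90.70 | F along 0.3 left 0.1 up -2.2 Mz 0.02 gap 37.6
```

View pics/w22.png

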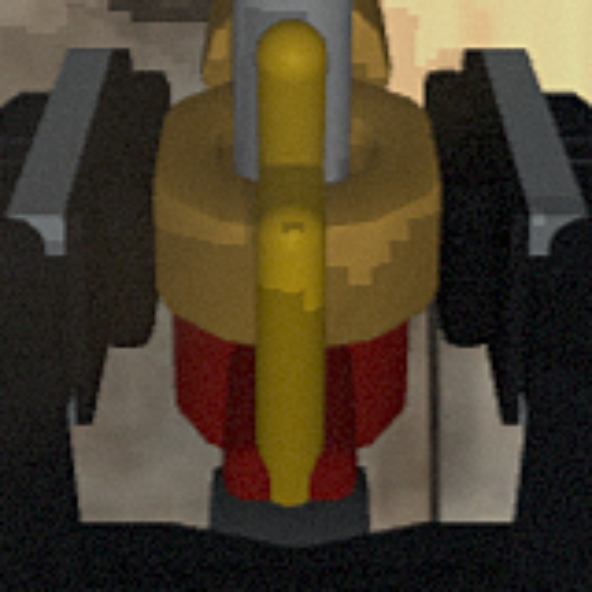

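```bash
for i in 1; do python3 -m pendant '[0,0,0,-0.0005,0,0,0.3, 0,0,0,-0.0005,0,0,0.3]' | grep zz
python3 path.py;  python3 -m pendant '[0,0,0,-0.0005,0,0,0.3, 0,0,0,-0.0005,0,0,0.3]' | grep zz
python3 path.py;  done; python3 -c "
from h import *
d=viewer.capture('scene');cv2.imwrite('pics/s22.png',cv2.resize(d['img'][200:300,290:410],None,fx=6,fy=6,interpolation=cv2.INTER_CUBIC))"
```

```text
t16.50 s=225.4 lat_left=1.11 z=97.0 hd=90.88 ideal 90.70 | F along -3.0 left 0.4 up -2.1 Mz -0.02 gap 37.7
t16.70 s=225.4 lat_left=1.13 z=97.0 hd=90.88 ideal 90.70 | F along -5.4 left 1.2 up -1.9 Mz -0.05 gap 37.8
```

View pics/s22.png

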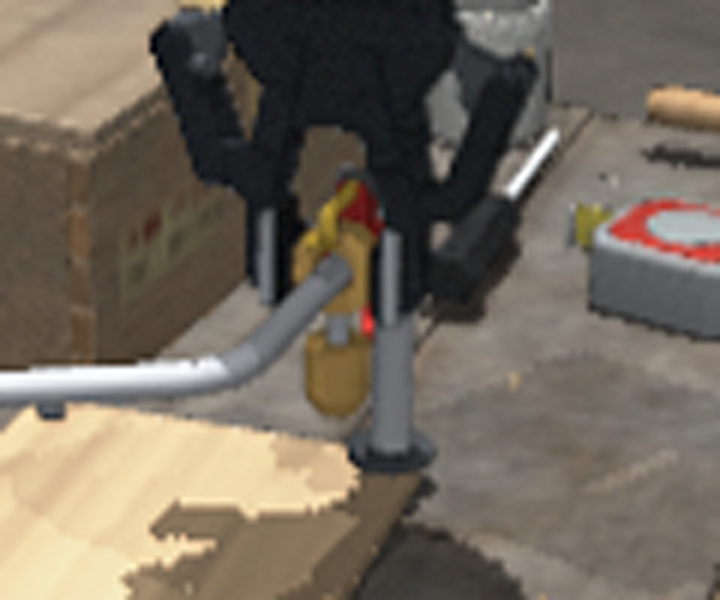

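Contact is firm at s=225.4 (3 N, then 5 N with no travel), so the collar is home. I relax, lower onto the rod and release.

```bash
python3 -m pendant '[0,0,0,0.0007,0,0.0005,0.3, 0,0,0,0.0008,0,0.0015,0.3, 0,0,0,0.0008,0,0.0015,0.3]' | grep force
python3 path.py;  python3 -m pendant '[0,0,0,0,0,0,0.55, 0,0,0,0,0,0,0.6, 0,0,0,0,0,0,0.7, 0,0,0,0,0,0,0.8, 0,0,0,0,0,0,0.85, 0,0,0,0,0,0,0.9, 0,0,0,0,0,0,0.9]'
python3 path.py; python3 -c "
from h import *
d=wrist();cv2.imwrite('pics/w23.png',d['img'])"
```

```text
ft_force: [0.2, 2.2, -2.5]
t17.05 s=225.4 lat_left=1.05 z=95.3 hd=90.88 ideal 90.70 | F along -2.2 left 0.3 up -2.5 Mz -0.02 gap 37.9
clock: 17.75
eef_pos: [528.0, -158.4, 95.5]
tcp_rot: [0.0, 0.702, 0.713, 0.0]
ft_force: [-0.8, -0.8, -0.0]
finger_gap: 76.7
t17.75 s=225.4 lat_left=1.11 z=95.5 hd=90.88 ideal 90.70 | F along 0.8 left -0.8 up -0.0 Mz 0.01 gap 76.7
```

View pics/w23.png

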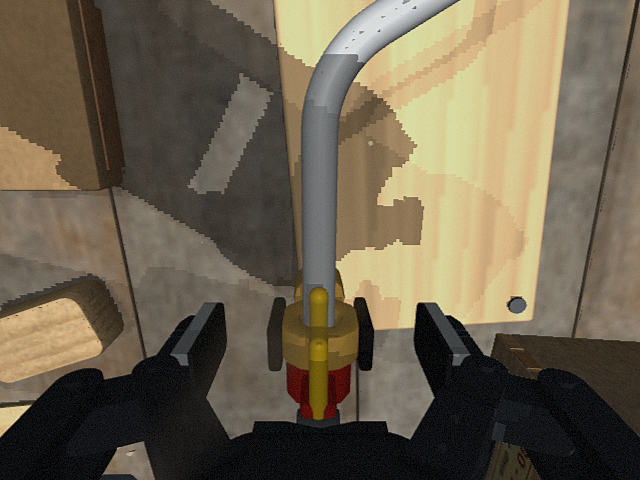

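Released with the cheeks clear. Lift straight up and check.

```bash
python3 -m pendant '[0,0,0,0,0,-0.02,0.9, 0,0,0,0,0,-0.05,0.9, 0,0,0,0,0,-0.09,0.9, 0,0,0,0.02,0,-0.12,0.9, 0,0,0,0.03,0,-0.13,0.9, 0,0,0,0.03,0,-0.13,0.9, 0,0,0,0.03,0,-0.13,0.9, 0,0,0,0.03,0,-0.13,0.9]'
python3 -c "
from h import *
d=wrist();np.savez('w24.npz',**d);cv2.imwrite('pics/w24.png',d['img']);cv2.imwrite('pics/w24c.png',cv2.resize(d['img'][200:400,240:400],None,fx=3,fy=3))
d=viewer.capture('scene');cv2.imwrite('pics/s24.png',cv2.resize(d['img'][210:290,310:400],None,fx=7,fy=7,interpolation=cv2.INTER_CUBIC))"
```

```text
clock: 18.6
eef_pos: [527.0, -128.7, 223.8]
tcp_rot: [-0.001, 0.702, 0.712, -0.001]
ft_force: [-0.8, -0.8, 0.2]
finger_gap: 77.1
```

View pics/w24c.png

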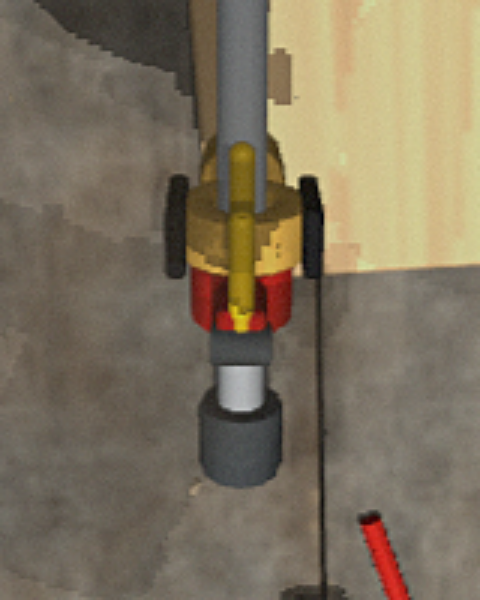

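View pics/s24.png

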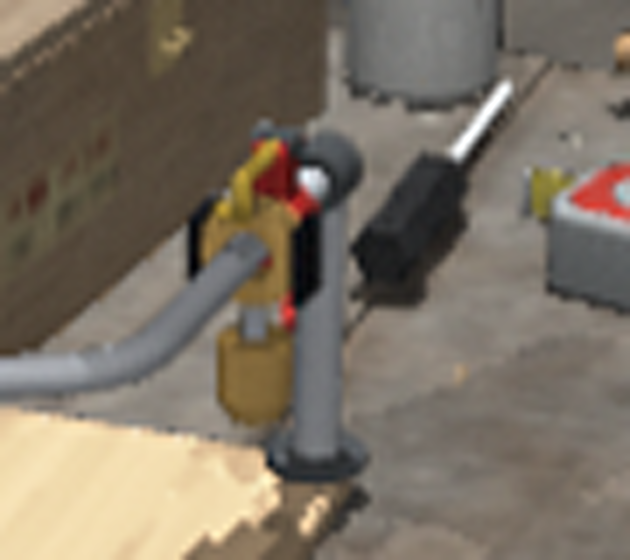

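```bash
python3 - <<'E'
from h import *
a=dict(np.load("w3.npz"));b=dict(np.load("w24.npz"))
def yel(d,box):
    x0,y0,x1,y1=box;hsv=cv2.cvtColor(d["img"],cv2.COLOR_BGR2HSV)[y0:y1,x0:x1];H,S,V=[hsv[...,i].astype(int) for i in range(3)]
    cols=((H>22)&(H<33)&(S>170)&(V>60));ys,xs=np.nonzero(cols);return ys.min()+y0,ys.max()+y0,xs.mean()+x0
print(yel(a,(245,240,285,320)));print(yel(b,(300,235,340,320)))
for z in(142,146):
    # tip and pivot end in w3 (closed)
    for r in(254.5,314.5):
        p=ray(a,(262,r),z); print(z,r,p.round(1),proj(b,p).round(1))
# if lifted 0.1 rad tip is ~4 mm higher
p=ray(a,(262,254.5),142);print("lifted",proj(b,p+[0,0,4.5]).round(1))
for r in(200+181/3,200+265/3,): print("collar top edges",ray(b,(321,r),131)[0].round(1))
print("stop near face",ray(b,(303.3,200+272/3),115)[0].round(1))
E
```

```text
(np.int64(255), np.int64(314), np.float64(261.8727735368957))
(np.int64(248), np.int64(310), np.float64(320.18117647058824))
142 254.5 [[ 527.3 -127.   142. ]] [[321.5 247.3]]
142 314.5 [[ 528.  -171.6  142. ]] [[321.4 310.2]]
146 254.5 [[ 527.9 -125.6  146. ]] [[322.5 247.1]]
146 314.5 [[ 528.5 -169.4  146. ]] [[322.3 310. ]]
lifted [[321.5 249.6]]
collar top edges [ 527.2 -140.   131. ]
collar top edges [ 527.5 -160.6  131. ]
stop near face [ 514.5 -170.1  115. ]
```

```bash
python3 -c "
from rig import order
print(order.hand_in())"
```

```text
the job is handed in; nothing more can be done
None
```

The collar is home against the red stop with the catch closed behind it. I released it, lifted the gripper clear and handed in at about 18.7 s of the 72 s. I took it by its black cheeks at about 25 N and slid it round both bends.

- **Forces:** At the end-of-move readings the sideways force stayed near 1 N, the catch took about 3 N of push, and I stopped at the stop with 5.4 N. I did not watch the force within each move, so a brief higher peak cannot be ruled out.
- **Collar home:** The catch let go at about s = 221–223 mm along the rod. Firm contact came at s = 225.4 mm, about 1 mm short of my camera estimate. After release the collar still showed touching the red stop.
- **Catch closed:** The vertical force fell back from −5 N to −2 N as the collar passed. The catch tip is at row 248, against 247.3–247.8 expected if closed and 249.6 if lifted. The picture alone cannot settle the 0.03 rad limit, since that is only about 0.6 pixel.
- **Check that failed:** My last camera reading of the collar's top edges came out about 20 mm long against the collar's true 14 mm. It probably picked up a lower rear edge, so I did not use it.
- **Loose objects:** The arm stayed well clear of the tape measure, the cork block and the wooden block. I did not measure their positions again at the end.

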